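# Switch off the carton packer with its key, pin it and empty its catch tray

### The job

Make the pantry's carton packer safe and empty it: take the red key from the wooden rack, push it fully home in the key switch and turn it clockwise as far as it goes, then push the yellow-headed lock pin fully home in the round opening beside the switch, and leave key and pin there. Only then touch the green cartons: move every one of them (there are three or four) into the blue tote. Leave the other kitchen things where they stand.

Things in the scene. Friction and masses are not known exactly. Their poses are not given: they have to be found in the camera images.
- key: loose red switch key standing upright in the wooden rack; origin at the centre of the lower end of its steel blade, z up along the key. Blade 6 (x) x 14 (y) x 26 mm long, its last 6 mm tapered; above it the red grip, 10 (x) x 34 (y) mm, from 26 to 62 mm above the origin, its underside a shoulder that stops on the surface it is pushed into. Grip it across its 10 mm (x).
- pin: loose lock pin with yellow square head standing upright in the wooden rack; origin at its pointed lower end, z up. Steel shank 6 mm diameter x 32 mm long, last 6 mm tapered; head 14 x 14 mm from 32 to 68 mm above the origin (it overhangs the shank and stops on the surface).
- rack: fixed light-wood block 45 (x) x 115 (y) x 40 mm high, origin at the centre of its underside; key stands in a slot at y = +35 mm with its x axis along the rack's x, pin in a hole at y = -35 mm; both heads rest on the rack's top.
- station: fixed grey control station 100 (x) x 150 (y) x 50 mm high, origin at the centre of its underside. On top at y = -40 mm a round dark key switch 47 mm in diameter with a brass centre, its top 86 mm above the counter; at y = +40 mm, between two yellow marks, the lock-pin opening in its top surface (50 mm above the counter).
- key_slot (a point): centre of the mouth of the key slot in the top of the switch, turning with the switch; slot 8.5 (x) x 16.5 (y) mm, 31 mm deep, straight down. Its x and y match the key's x and y when the key fits (a half turn fits too). When the key is fully in, the key's shoulder rests on the switch and its origin is 26 mm below this point.
- pin_hole (a point): centre of the mouth of the lock-pin opening, 8 mm diameter, 38 mm deep, straight down, z up; with the pin fully in, its head rests on the station and its origin is 32 mm below this point.
- switch (a joint): angle of the key switch, rad: starts between 0 and 0.2, grows as it is turned clockwise seen from above, stops at 1.25 (machine off). It stays where it is left (friction 0.06 Nm); the key has about 0.2 rad of play in the slot.
- packer: fixed stainless carton packer; origin under the centre of its catch tray, on the counter. The low aluminium tray is 250 (x) x 230 (y) mm outside, walls 5 mm thick and 18 mm high, floor 5 mm thick; the machine's housing (300 x 260 x 206 mm high) begins 170 mm from the origin towards the packer's -y.
- tote: fixed open blue tote 300 (x) x 240 (y) x 85 mm high, walls and floor 5 mm thick, origin at the centre of its underside.
- carton1: loose green carton with a white band and orange patch, 46 (x) x 64 (y) x 50 (z) mm, about 0.09 kg, origin at the centre of its underside; three or four cartons are in the tray, None if absent.
- carton2: loose green carton with a white band and orange patch, 46 (x) x 64 (y) x 50 (z) mm, about 0.09 kg, origin at the centre of its underside; three or four cartons are in the tray, None if absent.
- carton3: loose green carton with a white band and orange patch, 46 (x) x 64 (y) x 50 (z) mm, about 0.09 kg, origin at the centre of its underside; three or four cartons are in the tray, None if absent.
- carton4: loose green carton with a white band and orange patch, 46 (x) x 64 (y) x 50 (z) mm, about 0.09 kg, origin at the centre of its underside; three or four cartons are in the tray, None if absent.
- jar: bystander, leave alone: amber jar, 68 mm diameter, 100 mm high; origin at the centre of its underside.
- tin: bystander, leave alone: flat yellow tin, 52 mm diameter, 34 mm high; origin at the centre of its underside.
- bowl: bystander, leave alone: small blue bowl, 64 mm diameter, 30 mm high; origin at the centre of its underside.
- mug: bystander, leave alone: white mug, 76 mm diameter, 85 mm high; origin at the centre of its underside.
- mill: bystander, leave alone: dark wooden pepper mill, 52 mm diameter, 125 mm high; origin at the centre of its underside.
- pasta_box: bystander, leave alone: green pasta box 50 x 90 x 130 mm; origin at the centre of its underside.
Not all that is in view belongs to the job. Leave any purple or turquoise look-alike of the station alone.

How it is judged (in metres and radians):
On the way, in this order (a step that is already met when the one before it is completed fails the run):
1. the key is pushed home in the key switch (z of key in the frame of key_slot below -0.021 m and horizontal distance between key and key_slot below 0.004 m and angle between key's own z axis and vertical below 0.15 rad), for 0.2 s.
2. the switch is turned clockwise to its stop with the key in it (all of step 1 and value of joint switch above 1.05 rad), for 0.2 s.
3. the lock pin is pushed home in its opening (all of step 2 and z of pin in the frame of pin_hole below -0.026 m and horizontal distance between pin and pin_hole below 0.004 m and angle between pin's own z axis and vertical below 0.15 rad), for 0.2 s.
At the end, for the whole second after the job is handed in: Every carton lies at rest in the tote, within its walls, underside under 75 mm above the tote's; key in the switch at least 21 mm deep, pin in its opening at least 26 mm deep, both upright and within 4 mm of the axis; switch past 1.05 rad (all of step 3 and x of carton1 in the frame of tote between -0.145 and 0.145 m and y of carton1 in the frame of tote between -0.115 and 0.115 m and z of each of carton1, carton2, carton3, carton4 in the frame of tote below 0.075 m and linear speed of each of carton1, carton2, carton3, carton4 below 0.03 m/s and x of carton2 in the frame of tote between -0.145 and 0.145 m and y of carton2 in the frame of tote between -0.115 and 0.115 m and x of carton3 in the frame of tote between -0.145 and 0.145 m and y of carton3 in the frame of tote between -0.115 and 0.115 m and x of carton4 in the frame of tote between -0.145 and 0.145 m and y of carton4 in the frame of tote between -0.115 and 0.115 m); the robot touches nothing.
It fails at once if a carton is touched with the fingers before the key is turned and the pin is home ((contact force between the fingers and carton1 above 1 N or contact force between the fingers and carton2 above 1 N or contact force between the fingers and carton3 above 1 N or contact force between the fingers and carton4 above 1 N) and not (z of key in the frame of key_slot below -0.021 m and horizontal distance between key and key_slot below 0.004 m and angle between each of key, pin's own z axis and vertical below 0.15 rad and value of joint switch above 1.05 rad and z of pin in the frame of pin_hole below -0.026 m and horizontal distance between pin and pin_hole below 0.004 m)).
It fails at once if a bystander is moved more than 30 mm or knocked over (distance of any of jar, tin, bowl, mug, mill, pasta_box from where it was at the start of the episode above 0.03 m or angle between any of jar, tin, bowl, mug, mill, pasta_box's own z axis and vertical above 0.5 rad).
Of carton1, carton2, carton3, carton4 only 3 to 4 are there at a start; the rules pass over those that are not, and their reading is None.
At some moment in a run one of carton1, carton2, carton3, carton4 may be knocked a few centimetres aside while the robot is not near it.
It also fails if it takes over 208 s, if anything falls off the work surface, if the arm or the gripper's body presses on something with over 40 N, if the wrist force passes 120 N, or if a joint passes its speed limit or range.

### The arm

A 6-joint arm with a two-finger parallel gripper is mounted at the origin on the work surface. World frame = base frame: x ahead of the robot, y to its left, z up, the work surface at z = 0. Lengths are in mm, angles in rad, forces in N, time in s.
With the tool pointing down it reaches from about 275 to 1000 mm from the base axis. Payload 8.4 kg.
Tool frame: the origin (TCP) lies on the mounting face of the last link; the fingertips stand 173 mm ahead of it and the grasp point (between the pads) lies 155 mm ahead of it; z points along the fingers, y is the direction in which the jaws open and shut (so a half turn about z gives the same grasp; the last joint's range is limited). The gripper opens to 85 mm and grips with 20 to 120 N. Pads are 22 mm wide; open, the fingers measure 114 mm over their backs; the gripper's body (76 mm by 85 mm) begins 54 mm behind the grasp point. The pads swing forward as they close: fully open they stand 13 mm farther back than shut.
Start: joints at [-1.265, 0.353, 1.633, -0, 1.155, -0.002], TCP at [189.351, -595.631, 404.681] pointing down, gripper open.
Joint ranges: [-2.63, 2.63], [-0.92, 2.1], [0.06, 2.66], [-1.3, 4.44], [0, 2.69], [-3.02, 3.02]. Speed limits (rad/s): [2.22, 2.22, 2.79, 3.14, 3.14, 3.14].

### API

Orientations are given as [roll, pitch, yaw] about the fixed x, y, z axes, in that order (R = Rz(yaw) Ry(pitch) Rx(roll)).
In Python, from rig import r, grab_frame, spotter gives the robot as it stands.
- The arm moves only by the tool apply_moves, never from a script. Its argument "motion" is text: rows parted by semicolons, each of 5 numbers parted by spaces: the opening, from -1 (shut) to 1 (fully open), then the shift along the tool's x, y, z as a fraction of full scale, then the turn about the tool's z as a fraction of full scale. In form: hand x y z twist; .... A call has 1 to 20 rows; each row is the pose to reach, as a shift and turn from the pose commanded when the call began, along the tool's axes at that moment, turning the shorter way round; what a row does not reach only later rows make up. Full scale, the value 1, is 1 m for a shift and pi rad for a turn. A row lasts 1/12 s, in which the tool goes at most 41.7 mm and 7.16 degrees, less where a joint would pass 70% of its speed; a pose out of reach is approached as far as the arm can. A call with a number of a shift or a turn outside -1 to 1 is refused whole. A call with a gripper value outside its range is refused whole. The fingers move at their own pace and stop on an object; "squeeze" is the grip in N (left out, the last holds). Time passes only in rows, so rows that repeat a pose let the fingers close. It gives the time, the measured TCP pose, the force and the opening at its end, in the units of the state.
- r.sense(): the state, without advancing time (a new reading comes with each control period).
- grab_frame(name): name is "side" or "top"; returns a dict with "img" (400x640x3 uint8, red, green, blue), "fx", "fy", "cx", "cy" (pixels), "dist_coeffs" ([k1, k2, p1, p2, k3] as OpenCV has them; the pictures are not rectified), "R" (3x3) and "t" (3): a world point X has camera coordinates R X + t. Camera axes: x right, y down, z forward; pixel columns grow to the right and rows downward; lengths in mm; the calibration is good to about 2 mm. A picture is of the moment at which its call begins. There is no depth.
- r.sign_off(): hands the job in, once; it reports no verdict.
Trained networks look in the newest picture that a camera, given by its name, has taken for a name from the list of things; names that differ only in an ending like _2 or _b are one class to them, and where a whole thing is asked for, a point or a joint stands for the part that bears it (a point fixed in the world has none). Each returns a list of dicts, best first, with "conf" (0 to 1); they miss things now and then, are a little off and sometimes report something else, mostly with a low value. They report only what shows in the picture. A call takes as long as a camera call. They do not tell look-alikes from the thing itself.
- spotter.boxes_of(query, camera): "point" ([x, y, z] in mm, in world coordinates, good to about 4 mm: the middle of the surface that is visible of it).
- spotter.place_of(query, camera): "point" ([x, y, z] in mm, in world coordinates, good to about 4 mm: a listed point, or the origin of a listed thing).
The state is a dict: "clock": time; "qpos": joint angles; "qvel": joint speeds; "joint_efforts": joint torques, N m; "eef_pos": TCP position; "tcp_rot": TCP orientation; "contact_force": force on the tool from outside, world axes, zero at the start; "wrist_torque": the same for the moment, N m; "opening": opening from 0.0 (shut) to 1.0 (fully open).
Only numpy, scipy, OpenCV 4.12 (cv2) and the standard library are available. Lean on these libraries where they do the work, as an engineer would, in place of code of your own. Each camera call takes 0.05 s, during which the arm holds its last target.

## Working session

There is one attempt and no reset: what is moved stays moved. The work goes in short steps, Python scripts to look and compute and a tool call to move; the robot and the scene stay as the last step left them, time stands still between calls to the robot, and variables do not carry over. Pictures are saved under pics/ and viewed, and the job is handed in when it is done.

Besides the shell and the picture viewer there is one more tool, called after ">>>" by a JSON object that holds its "fn" and its "kwargs", one argument or row to a line. apply_moves: Moves the arm, as the interface text tells. Its arguments: {"type":"object","properties":{"motion":{"type":"string"},"squeeze":{"type":"number"}},"required":["motion"]}

```bash
ls; mkdir -p pics
python3 - <<'E'
from rig import r, grab_frame, spotter
import cv2
print(r.sense())
for n in ("side","top"):
    f=grab_frame(n); cv2.imwrite(f"pics/{n}0.png",f["img"][:,:,::-1])
    print(n,f["fx"],f["fy"],f["cx"],f["cy"],f["dist_coeffs"],f["R"],f["t"])
E
```

```text
pics
{'clock': 0.0, 'qpos': array([-1.26539624e+00,  3.53677354e-01,  1.63413210e+00,  2.10919819e-05,
        1.15518983e+00, -2.44859031e-03]), 'qvel': array([-0.00033099,  0.00171234,  0.00033119, -0.00031308,  0.00148816,
        0.0006613 ]), 'joint_efforts': array([-2.27359538e-03, -6.05256557e+01, -3.42067838e+01, -4.06832498e-05,
        9.52723261e-03,  8.99381007e-06]), 'eef_pos': array([ 189.2859142 , -595.40667964,  403.94413753]), 'tcp_rot': array([-3.14018608e+00, -2.27286501e-05,  3.07840134e-01]), 'contact_force': array([-0.93266456, -0.08699075, -0.70865192]), 'wrist_torque': array([-0.01436483,  0.00968019, -0.02334096]), 'opening': 1.0018223020674388}
side 513.0078983920879 513.0078983920879 325.18964310359036 197.84608245897977 [-0.06000199  0.          0.          0.          0.        ] [[-0.73204425 -0.68120844  0.00814062]
 [-0.36766914  0.38499061 -0.84652326]
 [ 0.57352473 -0.62268555 -0.53228949]] [ 371.82886808  268.69680243 1027.35956675]
top 406.3649641745532 406.3649641745532 320.9623147722412 196.60016375402628 [-0.01155086  0.          0.          0.          0.        ] [[ 0.0117897  -0.99987433 -0.01059845]
 [-0.99406081 -0.01057308 -0.10831123]
 [ 0.10818556  0.01181246 -0.99406054]] [  -2.82119285  539.58107137 1271.1704823 ]
```

View pics/side0.png

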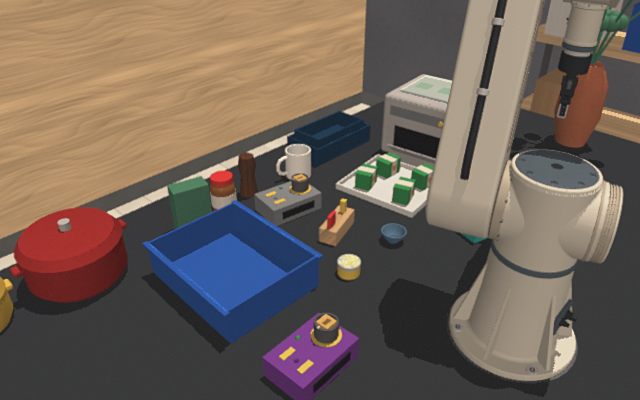

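View pics/top0.png

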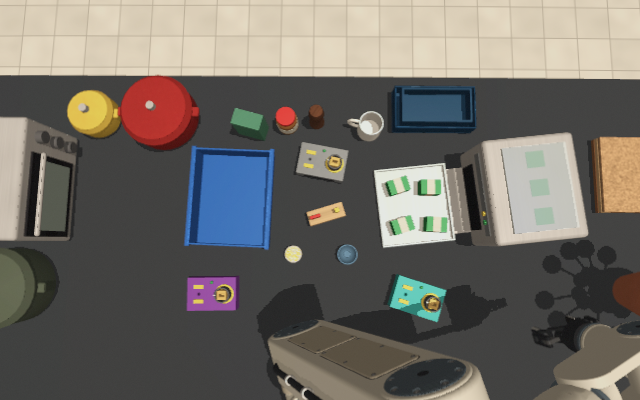

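Run:
```python
from rig import r, grab_frame, spotter
import numpy as np
np.set_printoptions(precision=1,suppress=True)
for c in ("top","side"):
    for q in ["key","pin","rack","station","key_slot","pin_hole","packer","tote","carton1","jar","tin","bowl","mug","mill","pasta_box"]:
        for d in spotter.place_of(q,c)[:6]: print(c,q,np.array(d["point"]),round(d["conf"],2))
print(r.sense()["clock"])
```

```text
top key [472.3  17.3  13.4] 0.44
top pin [492.3 -44.8   7.7] 0.48
top rack [484.9 -13.4   0.6] 0.61
top station [650.9   0.1  -3. ] 0.75
top station [ 225.6 -299.2    0.1] 0.73
top station [234.3 340.5  -0.4] 0.65
top station [472.1  17.   14.6] 0.16
top key_slot [644.5 -36.8  83.1] 0.71
top key_slot [237.4 297.6  83.4] 0.48
top key_slot [785.1 112.   -1.6] 0.48
top key_slot [ 213.7 -335.4   86.9] 0.47
top pin_hole [ 241.7 -261.2   56.3] 0.94
top pin_hole [231.7 377.2  47.9] 0.68
top pin_hole [657.1  41.   52.9] 0.56
top packer [ 522.1 -295.    -0.9] 0.62
top packer [644.  -37.3  84.4] 0.57
top tote [534.1 287.3  -2.3] 0.63
top tote [354.6  85.    0.4] 0.61
top tote [651.3  -0.3  -2.1] 0.59
top carton1 [ 570.4 -242.3   10.3] 0.93
top carton1 [ 461.1 -358.9    7. ] 0.87
top carton1 [ 570.7 -343.1    3.9] 0.83
top carton1 [ 454.  -254.9    3.8] 0.63
top jar [784.8 112.   -1.3] 0.74
top tin [356.7  90.1   0.4] 0.78
top bowl [356.6 -83.9   0.6] 0.64
top mug [ 762.9 -149.1    1.5] 0.75
top mill [795.   19.7  -1.7] 0.51
top pasta_box [761.4 226.7   2.9] 0.62
top pasta_box [477.4  17.1  14.
[... 436 characters left out ...]
9  34.7  51.3] 0.72
side packer [ 520.5 -295.8   -0.3] 0.84
side packer [ 571.9 -345.3    3.9] 0.36
side tote [534.9 282.3   2.3] 0.68
side carton1 [ 572.1 -344.3    1.9] 0.96
side carton1 [ 579.4 -242.5    7.1] 0.75
side carton1 [ 456.6 -356.7    5.2] 0.74
side carton1 [ 453.  -253.     5.6] 0.69
side carton1 [639.9 -41.9  86.6] 0.57
side carton1 [659.9  34.2  49.6] 0.57
side jar [784.5 116.8  -1.8] 0.91
side tin [358.3  89.8   2.4] 0.94
side bowl [361.6 -80.5  -2.3] 0.69
side bowl [533.4 283.1   1.7] 0.39
side bowl [ 452.3 -252.8    4.7] 0.3
side mug [ 767.5 -150.7    0.2] 0.97
side mill [790.8  18.1   0.9] 0.78
side mill [485.7 -12.8   2.7] 0.49
side pasta_box [639.9 -40.   87.2] 0.33
1.6
```

```bash
cat > h.py <<'E'
from rig import r, grab_frame, spotter
import numpy as np, cv2, os
np.set_printoptions(precision=2,suppress=True)
def proj(f,P):
    P=np.asarray(P,float).reshape(-1,3)
    K=np.array([[f["fx"],0,f["cx"]],[0,f["fy"],f["cy"]],[0,0,1]])
    rv,_=cv2.Rodrigues(np.array(f["R"]))
    p,_=cv2.projectPoints(P,rv,np.array(f["t"],float),K,np.array(f["dist_coeffs"]))
    return p.reshape(-1,2)
def ray(f,uv,z):
    K=np.array([[f["fx"],0,f["cx"]],[0,f["fy"],f["cy"]],[0,0,1]])
    n=cv2.undistortPoints(np.array(uv,float).reshape(-1,1,2),K,np.array(f["dist_coeffs"])).reshape(-1,2)
    R=np.array(f["R"]);t=np.array(f["t"])
    C=-R.T@t
    d=np.c_[n,np.ones(len(n))]@R
    s=(z-C[2])/d[:,2]
    return C+d*s[:,None]
def crop(f,x0,y0,x1,y1,s,name,lines=()):
    im=f["img"][y0:y1,x0:x1,::-1].copy()
    im=cv2.resize(im,None,fx=s,fy=s,interpolation=cv2.INTER_CUBIC)
    for P,c in lines:
        p=((proj(f,P)-[x0,y0]+0.5)*s-0.5)
        cv2.polylines(im,[np.round(p*16).astype(np.int32)],False,c,1,cv2.LINE_AA,4)
    cv2.imwrite(name,im)
def rect(cx,cy,yaw,hx,hy,z,ox=0,oy=0):
    c,s=np.cos(yaw),np.sin(yaw)
    q=np.array([[hx,hy],[hx,-hy],[-hx,-hy],[-hx,hy],[hx,hy]])+[ox,oy]
    return np.c_[q@np.array([[c,s],[-s,c]])+[cx,cy],np.full(5,z)]
E
python3 - <<'E'
from h import *
f=grab_frame("top"); np.save("t.npy",f,allow_pickle=True)
crop(f,290,135,360,235,6,"pics/t1.png")
f=grab_frame("side"); np.save("s.npy",f,allow_pickle=True)
crop(f,245,165,365,255,6,"pics/s1.png")
E
```

```text
(no output)
```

View pics/t1.png

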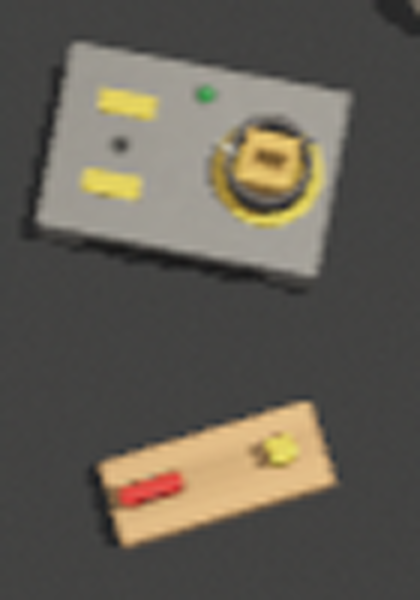

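View pics/s1.png

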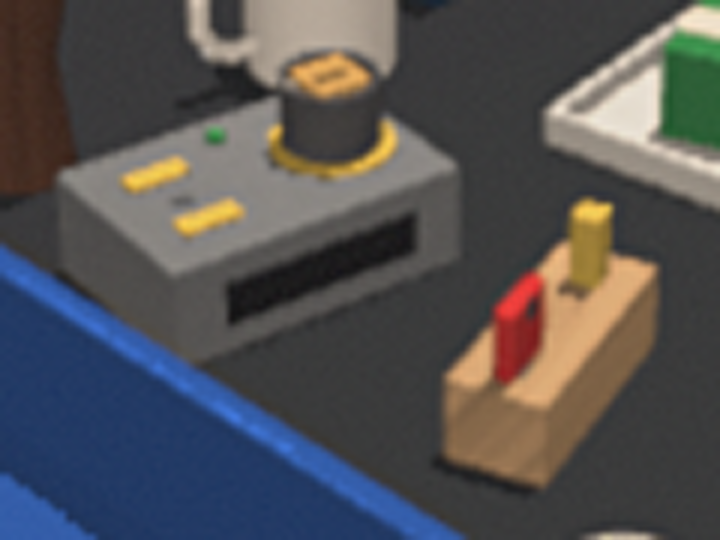

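```bash
cat > fit1.py <<'E'
from h import *
from scipy.optimize import least_squares
T=np.load("t.npy",allow_pickle=True).item(); S=np.load("s.npy",allow_pickle=True).item()
def cv(p,o): return (np.array(p,float)+.5)/6-.5+np.array(o)
tS=cv([(75,42),(352,92),(317,277),(40,228)],(290,135)); tR=cv([(100,465),(312,402),(337,485),(123,547)],(290,135))
sS=cv([(60,178),(460,167),(178,275)],(245,165)); sR=cv([(443,380),(547,410),(658,265)],(245,165))
# corner order: +x+y, +x-y, -x-y, -x+y
def fit(x0,hx,hy,z,t,s,si,wt,ws):
    def res(p):
        q=rect(p[0],p[1],p[2],hx,hy,z)[:4]
        return np.r_[wt*(proj(T,q)-t).ravel(),ws*(proj(S,q[si])-s).ravel()]
    o=least_squares(res,x0); return o.x,o.fun
for w in ((1,0),(0,1),(1,1)):
    print(w,*fit([650,0,-.18],50,75,50,tS,sS,[0,2,3],*w))
    print(w,*fit([485,-12,.28],22.5,57.5,40,tR,sR,[3-0,2,1] if 0 else [0,3,2],*w))
E
python3 fit1.py
```

```text
(1, 0) [650.78   0.32  -0.17] [-0.09  0.27 -0.05  0.18  0.27 -0.1  -0.14 -0.35 -0.   -0.   -0.   -0.
 -0.    0.  ]
(1, 0) [484.27 -13.23   0.3 ] [ 0.22 -0.1  -0.24  0.2  -0.33 -0.01  0.35 -0.08 -0.   -0.   -0.   -0.
 -0.    0.  ]
(0, 1) [647.08  -2.68  -0.17] [ 0.    0.    0.    0.    0.    0.    0.    0.   -0.38 -0.26  0.35 -0.1
  0.04  0.25]
(0, 1) [482.51 -15.62   0.3 ] [ 0.    0.    0.    0.    0.    0.    0.    0.    0.42 -0.06 -0.22 -0.27
 -0.21  0.41]
(1, 1) [649.05  -1.34  -0.17] [ 0.32  0.9   0.42  0.6   0.89  0.35  0.43  0.32 -1.26 -0.21 -0.54 -0.3
 -0.65  0.22]
(1, 1) [483.21 -14.4    0.3 ] [ 0.58  0.39  0.04  0.42  0.05  0.18  0.81  0.38 -0.1   0.05 -0.73 -0.17
 -0.75  0.48]
```

```bash
cat >> h.py <<'E'
def rel(x,y,z,yaw):
    "TCP target -> motion numbers"
    s=r.sense(); p=np.array(s["eef_pos"]); a=s["tcp_rot"]; ps=a[2]
    d=np.array([x,y,z])-p
    tx=np.array([np.cos(ps),np.sin(ps)]); ty=np.array([np.sin(ps),-np.cos(ps)])
    dy=(yaw-ps+np.pi)%(2*np.pi)-np.pi
    print("t",round(s["clock"],2),"pos",p,"rot",np.array(a),"F",np.array(s["contact_force"]),"op",round(s["opening"],3))
    print("REL  %.4f %.4f %.4f %.4f"%(tx@d[:2]/1000,ty@d[:2]/1000,-d[2]/1000,-dy/np.pi), "rows",round(max(np.linalg.norm(d)/41.7,abs(np.degrees(dy))/7.16),1))
E
python3 -c "
from h import *
rel(473,19,290,1.87)"
```

```text
t 1.7 pos [ 189.34 -595.61  404.66] rot [-3.14  0.    0.31] F [0.83 0.02 0.16] op 0.998
REL  0.4565 -0.4998 0.1147 -0.4973 rows 16.5
```

>>> {"fn": "apply_moves", "kwargs": {
  "motion": "1 0.4565 -0.4998 0 -0.4973;1 0.4565 -0.4998 0 -0.4973;1 0.4565 -0.4998 0 -0.4973;1 0.4565 -0.4998 0 -0.4973;1 0.4565 -0.4998 0 -0.4973;1 0.4565 -0.4998 0 -0.4973;1 0.4565 -0.4998 0 -0.4973;1 0.4565 -0.4998 0 -0.4973;1 0.4565 -0.4998 0 -0.4973;1 0.4565 -0.4998 0 -0.4973;1 0.4565 -0.4998 0.1147 -0.4973;1 0.4565 -0.4998 0.1147 -0.4973;1 0.4565 -0.4998 0.1147 -0.4973;1 0.4565 -0.4998 0.1147 -0.4973;1 0.4565 -0.4998 0.1147 -0.4973;1 0.4565 -0.4998 0.1147 -0.4973;1 0.4565 -0.4998 0.1147 -0.4973;1 0.4565 -0.4998 0.1147 -0.4973;1 0.4565 -0.4998 0.1147 -0.4973;1 0.4565 -0.4998 0.1147 -0.4973",
  "squeeze": 30
}}

```text
clock: 3.37
eef_pos: [472.8, 18.9, 290.0]
tcp_rot: [-3.141, 0.0, 1.871]
contact_force: [-0.4, -0.2, -1.3]
opening: 1.0
```

Run:
```python
from h import *
rel(473,19,290,1.87)
f=grab_frame("top"); np.save("t2.npy",f,allow_pickle=True)
crop(f,270,135,370,235,6,"pics/t2.png",[(np.array([[473,19,40],[473,19,76]]),(255,0,0))])
f=grab_frame("side"); np.save("s2.npy",f,allow_pickle=True)
crop(f,265,85,385,255,4,"pics/s2.png")
```

```text
t 3.37 pos [472.81  18.91 290.02] rot [-3.14  0.    1.87] F [-0.35 -0.21 -1.26] op 1.0
REL  0.0000 0.0002 0.0000 0.0003 rows 0.0
```

View pics/t2.png

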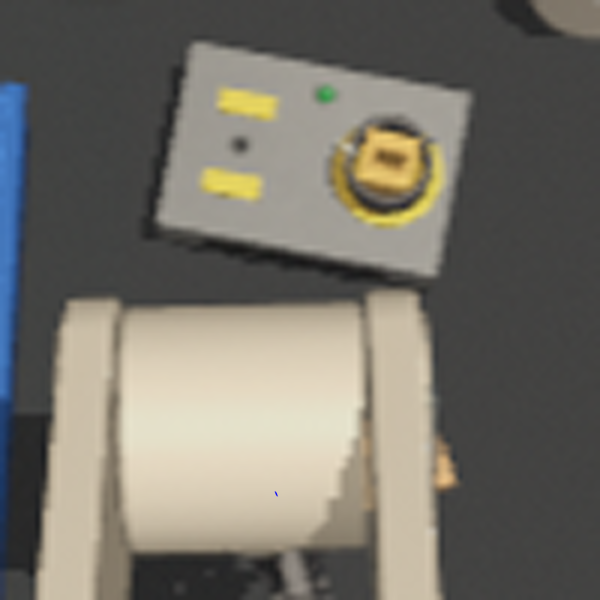

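View pics/s2.png

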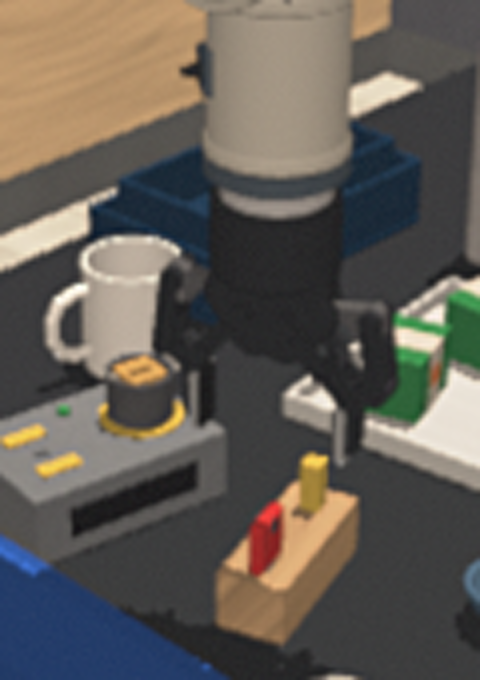

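Run:
```python
from h import *
S=np.load("s2.npy",allow_pickle=True).item()
p=np.array([473,19,130.]); y=np.array([np.sin(1.87),-np.cos(1.87),0])
print(proj(S,[p,p+y*42.5,p-y*42.5, p+[1,0,0],p+[0,1,0],p+[0,0,1]]))
```

```text
[[330.96 194.5 ]
 [314.97 190.34]
 [347.36 198.77]
 [330.65 194.35]
 [330.67 194.66]
 [330.96 194.14]]
```

>>> {"fn": "apply_moves", "kwargs": {
  "motion": "1 0 0 0.03 0;1 0 0 0.06 0;1 0 0 0.073 0;1 0 0 0.073 0;0 0 0 0.073 0;-0.4 0 0 0.073 0;-0.4 0 0 0.073 0;-0.4 0 0 0.073 0;-0.4 0 0 0.073 0;-0.4 0 0 0.073 0;-0.4 0 0 0.073 0",
  "squeeze": 20
}}

```text
clock: 4.38
eef_pos: [473.1, 19.0, 217.3]
tcp_rot: [3.141, 0.0, 1.87]
contact_force: [-0.4, 0.8, -0.2]
opening: 0.306
```

Run:
```python
from h import *
rel(473,19,217,1.87)
f=grab_frame("side"); np.save("s2.npy",f,allow_pickle=True)
crop(f,285,155,385,255,7,"pics/s3.png")
```

```text
t 4.38 pos [473.06  19.03 217.3 ] rot [3.14 0.   1.87] F [-0.41  0.79 -0.18] op 0.306
REL  -0.0000 -0.0001 0.0003 0.0001 rows 0.0
```

View pics/s3.png

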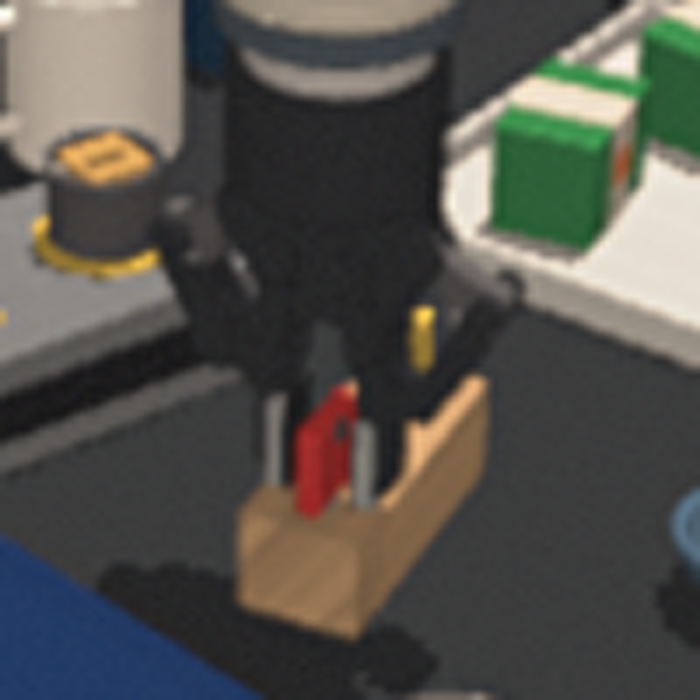

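>>> {"fn": "apply_moves", "kwargs": {
  "motion": "-0.6 0 0 0 0;-0.7 0 0 0 0;-0.8 0 0 0 0;-0.9 0 0 0 0;-1 0 0 0 0;-1 0 0 0 0;-1 0 0 0 0",
  "squeeze": 20
}}

```text
clock: 5.02
eef_pos: [473.3, 19.0, 217.1]
tcp_rot: [3.141, 0.0, 1.87]
contact_force: [2.0, 0.4, -0.5]
opening: 0.114
```

Run:
```python
from h import *
rel(473,19,217,1.87)
f=grab_frame("side"); np.save("s2.npy",f,allow_pickle=True)
crop(f,285,155,385,255,7,"pics/s4.png")
```

```text
t 5.02 pos [473.28  19.03 217.09] rot [3.14 0.   1.87] F [ 1.95  0.43 -0.53] op 0.114
REL  0.0001 -0.0003 0.0001 0.0000 rows 0.0
```

View pics/s4.png

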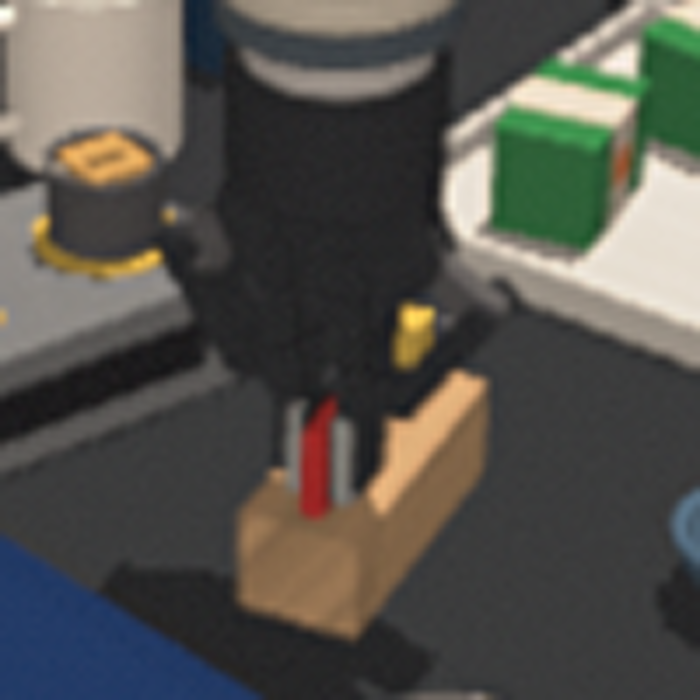

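>>> {"fn": "apply_moves", "kwargs": {
  "motion": "-1 0 0 0 0;-1 0 0 -0.02 0;-1 0 0 -0.04 0;-1 0 0 -0.07 0;-1 0 0 -0.1 0;-1 0 0 -0.1 0",
  "squeeze": 50
}}

```text
clock: 5.57
eef_pos: [474.2, 19.0, 321.4]
tcp_rot: [3.136, 0.002, 1.87]
contact_force: [1.4, -0.0, -0.1]
opening: 0.108
```

Run:
```python
from h import *
T=np.load("t.npy",allow_pickle=True).item(); S=np.load("s.npy",allow_pickle=True).item()
print(ray(T,(334.6,160.75),86),ray(S,(299.75,177.1),86))
f=grab_frame("side"); np.save("s2.npy",f,allow_pickle=True)
crop(f,285,115,385,215,7,"pics/s5.png")
crop(T,322,150,348,176,22,"pics/t5.png")
crop(S,285,165,320,200,18,"pics/s6.png")
rel(473,19,317,1.87)
```

```text
[[645.24 -38.25  86.  ]] [[640.63 -41.47  86.  ]]
t 5.62 pos [473.54  18.94 319.24] rot [3.14 0.   1.87] F [-1.01  0.55 -0.7 ] op 0.103
REL  0.0002 -0.0005 0.0022 0.0000 rows 0.1
```

View pics/s5.png

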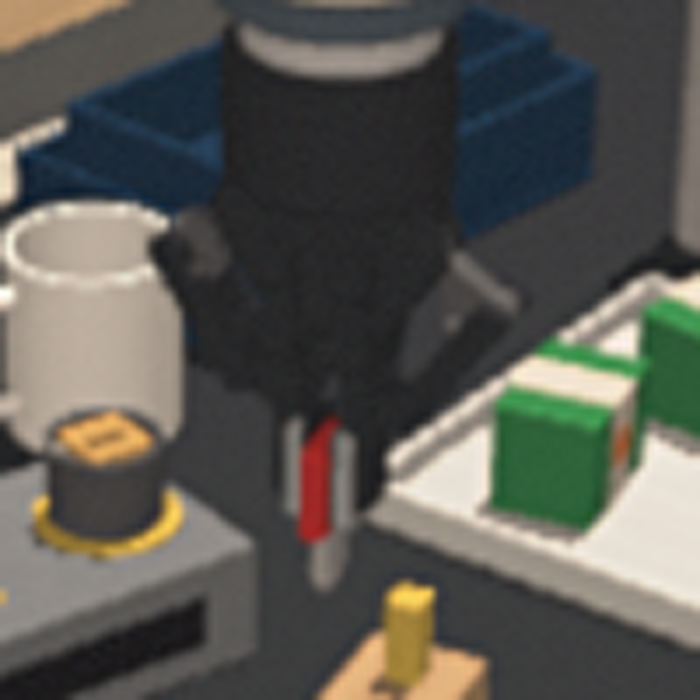

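View pics/t5.png

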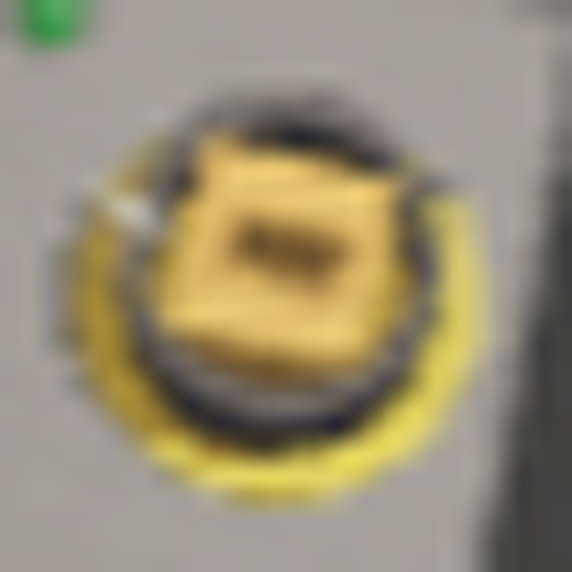

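View pics/s6.png

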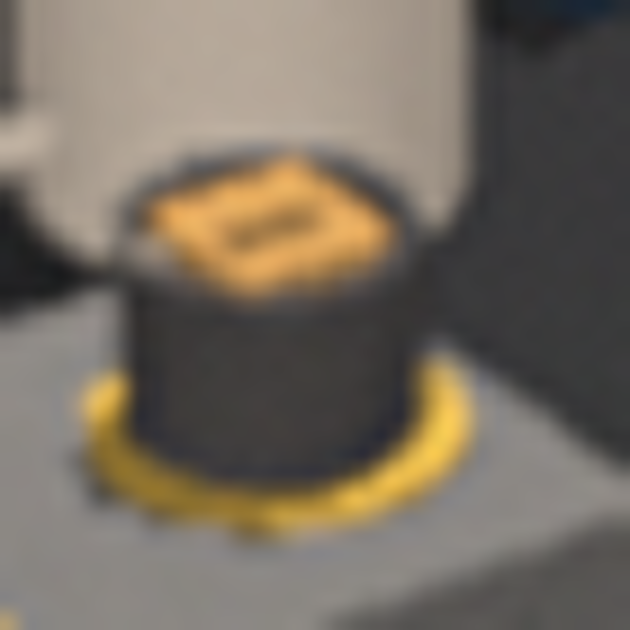

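Run:
```python
from h import *
from scipy.optimize import least_squares
T=np.load("t.npy",allow_pickle=True).item(); S=np.load("s.npy",allow_pickle=True).item()
t=(np.array([(205,150),(410,178),(370,365),(160,328)])+.5)/22-.5+[322,150]
s=(np.array([(150,215),(290,155),(395,232),(245,298)])+.5)/18-.5+[285,165]
for f,c in((T,t),(S,s)):
    w=ray(f,c,86)[:,:2]; print(w, w.mean(0))
    for i in range(4):
        d=w[(i+1)%4]-w[i]; print(np.linalg.norm(d),np.arctan2(d[1],d[0]))
```

```text
[[658.97 -26.52]
 [655.25 -55.35]
 [628.55 -49.92]
 [633.52 -20.44]] [644.07 -38.06]
29.07192834265769 -1.6992269337427746
27.25224842030372 2.9410319844950124
29.899523956007233 1.4036741652495273
26.17173285410152 -0.2344386350341088
[[656.41 -31.07]
 [654.27 -58.33]
 [626.42 -52.71]
 [628.65 -23.65]] [641.44 -41.44]
27.345834166018896 -1.6492951000325042
28.40949495671855 2.9426132832582246
29.14922310836039 1.494006811037408
28.731158385970534 -0.2611221675711134
```

Run:
```python
from h import *
rel(642.5,-40,308,1.39)
```

```text
t 5.62 pos [473.54  18.94 319.24] rot [3.14 0.   1.87] F [-1.01  0.55 -0.7 ] op 0.103
REL  -0.1061 0.1441 0.0112 0.1528 rows 4.3
```

>>> {"fn": "apply_moves", "kwargs": {
  "motion": "-1 -0.1061 0.1443 0.009 0.1528;-1 -0.1061 0.1443 0.009 0.1528;-1 -0.1061 0.1443 0.009 0.1528;-1 -0.1061 0.1443 0.009 0.1528;-1 -0.1061 0.1443 0.009 0.1528;-1 -0.1061 0.1443 0.009 0.1528;-1 -0.1061 0.1443 0.009 0.1528;-1 -0.1061 0.1443 0.009 0.1528;-1 -0.1061 0.1443 0.009 0.1528"
}}

```text
clock: 6.37
eef_pos: [640.7, -39.4, 307.3]
tcp_rot: [-3.139, 0.0, 1.391]
contact_force: [-0.6, -0.2, -0.3]
opening: 0.109
```

Run:
```python
from h import *
rel(642.5,-40,308,1.39)
f=grab_frame("side"); np.save("s7.npy",f,allow_pickle=True)
# predicted key model if centred in tool
c=[642.5,-40]; z0=308-203
L=[(rect(*c,-.18,3,7,z0+6),(255,0,0)),(rect(*c,-.18,5,17,z0+26),(255,255,0)),(rect(642.5,-40,-.18,4.2,8.2,86),(0,255,0))]
crop(f,270,125,340,195,10,"pics/s7.png")
crop(f,270,125,340,195,10,"pics/s7o.png",L)
f=grab_frame("top")
crop(f,300,120,370,190,8,"pics/t7.png")
```

```text
t 6.37 pos [640.68 -39.37 307.31] rot [-3.14  0.    1.39] F [-0.63 -0.16 -0.28] op 0.109
REL  -0.0003 0.0019 -0.0007 0.0003 rows 0.0
```

View pics/s7.png

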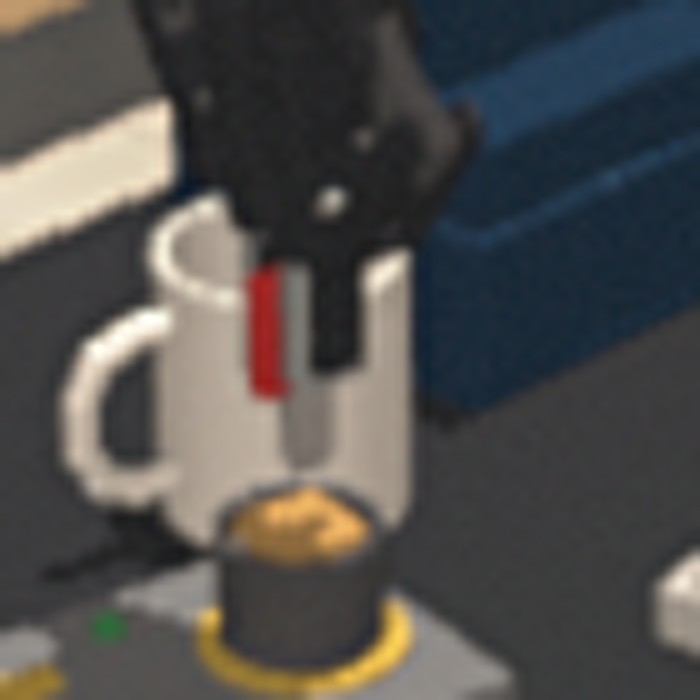

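View pics/s7o.png

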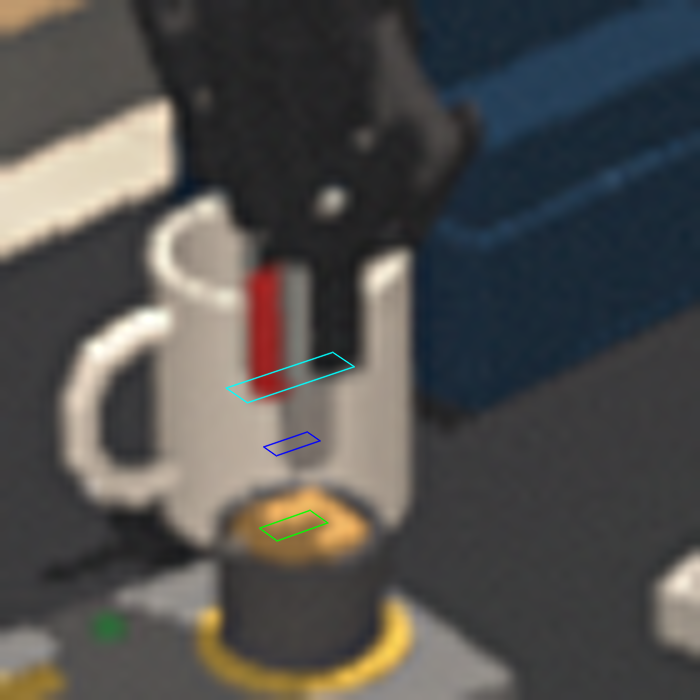

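View pics/t7.png

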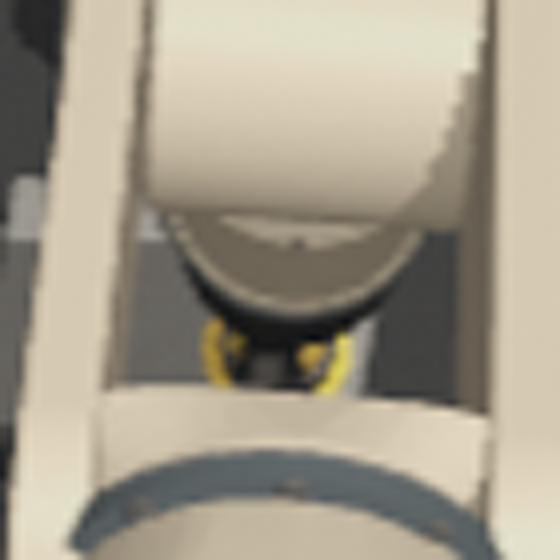

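Run:
```python
from h import *
f=np.load("s7.npy",allow_pickle=True).item()
def key(x,y,z,yaw,col):
    a,b,b6,b0=rect(x,y,yaw,5,17,z+26),rect(x,y,yaw,3,7,z+26),rect(x,y,yaw,3,7,z+6),rect(x,y,yaw,1.5,5,z)
    L=[(a,col),(b6,col),(b0,col)]
    for i in range(4): L+=[(np.array([b[i],b6[i]]),col),(np.array([b6[i],b0[i]]),col),(np.array([a[i],a[i]+[0,0,36]]),col)]
    return L
z=307.3-203
crop(f,290,135,325,190,14,"pics/s8a.png",key(639.2,-42,z,-.18,(255,255,0))+[(rect(641,-41.5,-.18,4.2,8.2,86),(0,255,0)),(rect(641,-41.5,-.18,14,14,86),(0,255,0))])
```

```text
(no output)
```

View pics/s8a.png

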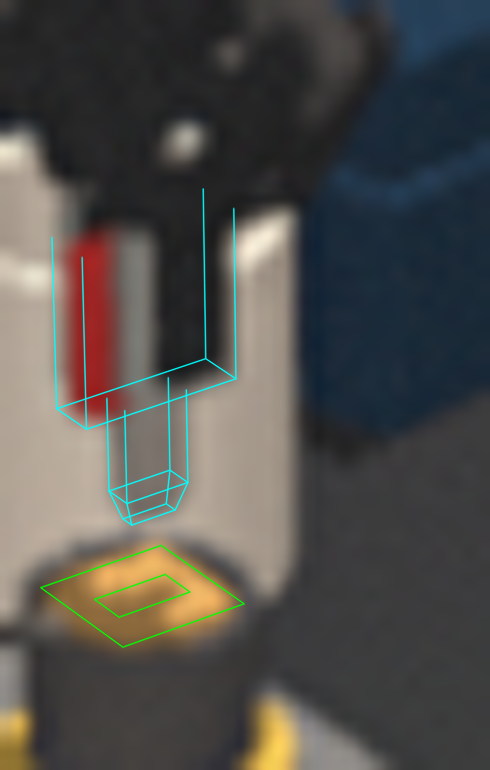

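```bash
cat >> h.py <<'E'
def key(x,y,z,yaw,col=(255,255,0)):
    a,b,b6,b0=rect(x,y,yaw,5,17,z+26),rect(x,y,yaw,3,7,z+26),rect(x,y,yaw,3,7,z+6),rect(x,y,yaw,1.5,5,z)
    L=[(a,col),(b6,col),(b0,col)]
    for i in range(4): L+=[(np.array([b[i],b6[i]]),col),(np.array([b6[i],b0[i]]),col),(np.array([a[i],a[i]+[0,0,36]]),col)]
    return L
E
python3 - <<'E'
from h import *
f=np.load("s7.npy",allow_pickle=True).item()
z=307.3-203
for n,(x,y) in enumerate([(638.9,-44),(637.2,-42)]):
    crop(f,290,135,325,190,10,f"pics/q{n}.png",key(x,y,z,-.18))
a=[cv2.imread(f"pics/q{n}.png") for n in (0,1)]; crop(f,290,135,325,190,10,"pics/q2.png"); a.insert(1,cv2.imread("pics/q2.png")[:,:100] if 0 else cv2.imread("pics/q2.png"))
cv2.imwrite("pics/q.png",cv2.resize(np.hstack(a),(800,int(550*800/1050))))
E
```

```text
(no output)
```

View pics/q.png

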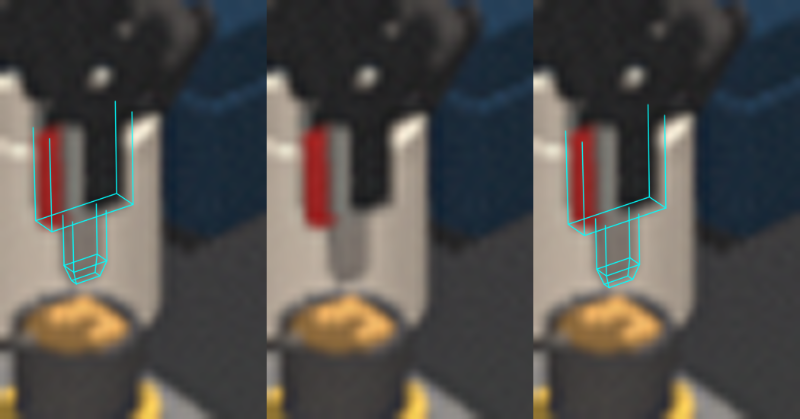

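Run:
```python
from h import *
rel(642.8,-37.5,291,1.39)
```

```text
t 6.47 pos [641.17 -39.39 308.  ] rot [-3.14  0.    1.39] F [-0.27 -0.98 -0.22] op 0.106
REL  0.0021 0.0013 0.0170 0.0003 rows 0.4
```

>>> {"fn": "apply_moves", "kwargs": {
  "motion": "-1 0.0021 0.0013 0.01 0;-1 0.0021 0.0013 0.017 0;-1 0.0021 0.0013 0.017 0;-1 0.0021 0.0013 0.017 0;-1 0.0021 0.0013 0.017 0;-1 0.0021 0.0013 0.017 0"
}}

```text
clock: 6.97
eef_pos: [643.9, -38.0, 291.1]
tcp_rot: [3.141, -0.0, 1.39]
contact_force: [0.4, 0.8, 0.2]
opening: 0.105
```

Run:
```python
from h import *
rel(642.8,-37.5,283,1.39)
f=grab_frame("side"); s=r.sense()
crop(f,280,135,330,190,10,"pics/s9.png")
```

```text
t 6.97 pos [643.9  -38.04 291.09] rot [ 3.14 -0.    1.39] F [0.43 0.82 0.19] op 0.105
REL  0.0003 -0.0012 0.0081 0.0000 rows 0.2
```

View pics/s9.png

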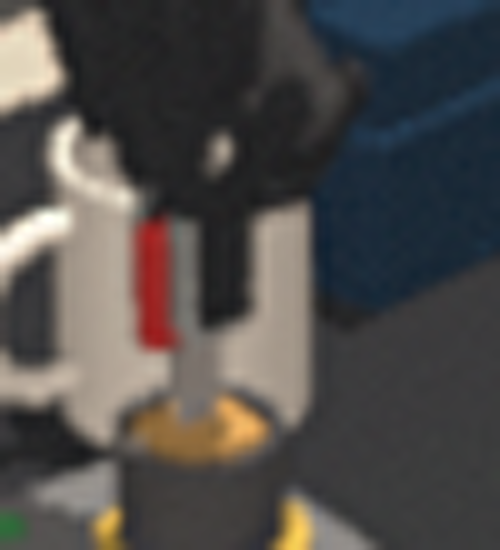

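>>> {"fn": "apply_moves", "kwargs": {
  "motion": "-1 -0.0005 -0.0011 0 0;-1 -0.0005 -0.0011 0.002 0;-1 -0.0005 -0.0011 0.004 0;-1 -0.0005 -0.0011 0.006 0;-1 -0.0005 -0.0011 0.008 0;-1 -0.0005 -0.0011 0.008 0"
}}

```text
clock: 7.52
eef_pos: [642.6, -38.3, 282.5]
tcp_rot: [-3.141, 0.0, 1.39]
contact_force: [0.2, -0.3, -0.7]
opening: 0.109
```

>>> {"fn": "apply_moves", "kwargs": {
  "motion": "-1 0 0 0.002 0;-1 0 0 0.004 0;-1 0 0 0.006 0;-1 0 0 0.008 0;-1 0 0 0.008 0"
}}

```text
clock: 7.93
eef_pos: [642.6, -38.3, 274.6]
tcp_rot: [-3.142, 0.0, 1.39]
contact_force: [1.4, -0.2, -0.4]
opening: 0.108
```

Run:
```python
from h import *
rel(642.8,-37.5,263,1.39)
f=grab_frame("side"); s=r.sense()
crop(f,280,135,330,190,10,"pics/s10.png")
```

```text
t 7.93 pos [642.64 -38.32 274.57] rot [-3.14  0.    1.39] F [ 1.43 -0.18 -0.41] op 0.108
REL  0.0008 0.0000 0.0116 0.0000 rows 0.3
```

View pics/s10.png

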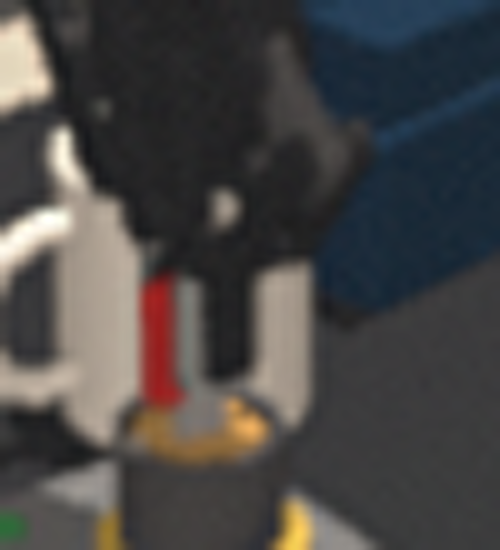

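>>> {"fn": "apply_moves", "kwargs": {
  "motion": "-1 0 0 0.002 0;-1 0 0 0.004 0;-1 0 0 0.006 0;-1 0 0 0.008 0;-1 0 0 0.01 0;-1 0 0 0.01 0"
}}

```text
clock: 8.48
eef_pos: [642.7, -38.3, 264.6]
tcp_rot: [-3.142, 0.0, 1.39]
contact_force: [1.2, -0.9, -2.6]
opening: 0.109
```

>>> {"fn": "apply_moves", "kwargs": {
  "motion": "-1 0 0 0.001 0;-1 0 0 0.002 0;-1 0 0 0.003 0;-1 0 0 0.003 0"
}}

```text
clock: 8.82
eef_pos: [642.7, -38.3, 263.5]
tcp_rot: [3.141, -0.0, 1.39]
contact_force: [-3.9, 0.9, 12.9]
opening: 0.109
```

Run:
```python
from h import *
rel(642.8,-37.5,263,1.39)
f=grab_frame("side"); s=r.sense()
crop(f,280,135,330,190,10,"pics/s11.png")
```

```text
t 8.82 pos [642.74 -38.33 263.5 ] rot [ 3.14 -0.    1.39] F [-3.91  0.93 12.87] op 0.109
REL  0.0008 -0.0001 0.0005 0.0000 rows 0.0
```

View pics/s11.png

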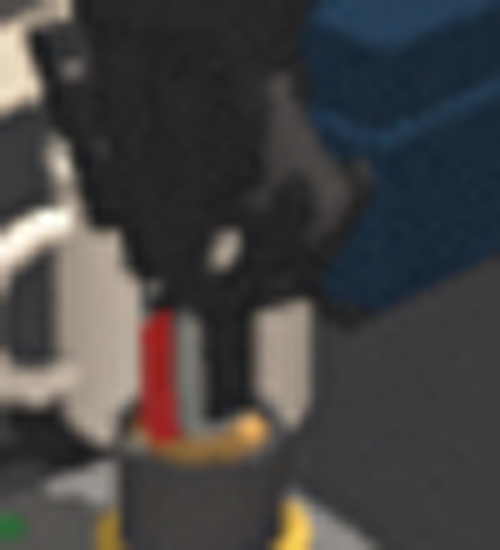

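>>> {"fn": "apply_moves", "kwargs": {
  "motion": "-1 0 0.0002 -0.0005 0.0318;-1 0 0.0005 -0.0005 0.0637;-1 -0.0001 0.0007 -0.0005 0.0955;-1 -0.0002 0.0009 -0.0005 0.1273;-1 -0.0003 0.0011 -0.0005 0.1592;-1 -0.0004 0.0013 -0.0005 0.191;-1 -0.0005 0.0015 -0.0005 0.2228;-1 -0.0007 0.0016 -0.0005 0.2546;-1 -0.0009 0.0018 -0.0005 0.2865;-1 -0.0009 0.0018 -0.0005 0.2865;-1 -0.0009 0.0018 -0.0005 0.2865",
  "squeeze": 60
}}

```text
clock: 9.78
eef_pos: [644.2, -39.0, 263.5]
tcp_rot: [-3.141, -0.001, 0.489]
contact_force: [-3.3, 3.6, 9.7]
opening: 0.107
```

Run:
```python
from h import *
rel(642.8,-37.5,263,1.39)
print(r.sense()["wrist_torque"])
f=grab_frame("side"); s=r.sense()
crop(f,280,135,330,190,10,"pics/s12.png")
```

```text
t 9.78 pos [644.23 -39.   263.53] rot [-3.14 -0.    0.49] F [-3.35  3.61  9.69] op 0.107
REL  -0.0006 -0.0020 0.0005 -0.2868 rows 7.2
[ 0.65  0.57 -0.06]
```

View pics/s12.png

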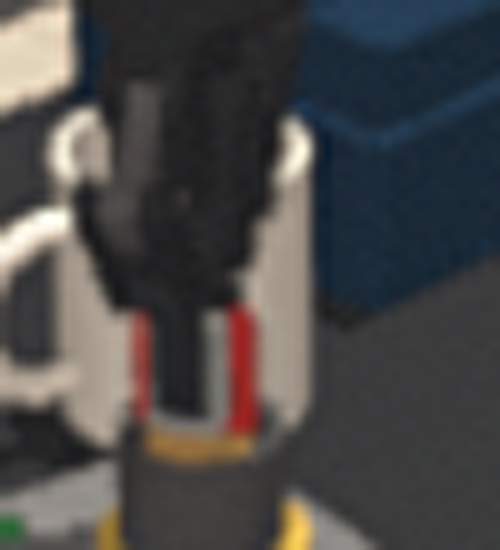

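>>> {"fn": "apply_moves", "kwargs": {
  "motion": "-1 0 0.0002 0 0.0318;-1 0 0.0005 0 0.0637;-1 -0.0001 0.0007 0 0.0955;-1 -0.0001 0.0007 0 0.0955"
}}

```text
clock: 10.17
eef_pos: [644.4, -39.3, 263.6]
tcp_rot: [-3.14, -0.0, 0.183]
contact_force: [-3.0, 5.2, 10.1]
opening: 0.108
```

Run:
```python
from h import *
print(r.sense()["wrist_torque"],r.sense()["tcp_rot"])
```

```text
[ 0.94  0.55 -0.06] [-3.14 -0.    0.18]
```

>>> {"fn": "apply_moves", "kwargs": {
  "motion": "-1 0 0.0001 0 0.016;-1 0 0.0002 0 0.0318;-1 0 0.0003 0 0.0478;-1 0 0.0003 0 0.0478"
}}

```text
clock: 10.5
eef_pos: [644.5, -39.5, 263.6]
tcp_rot: [-3.14, -0.0, 0.036]
contact_force: [-2.3, 6.3, 11.0]
opening: 0.106
```

Run:
```python
from h import *
print(r.sense()["wrist_torque"],r.sense()["tcp_rot"])
```

```text
[ 1.14  0.6  -0.03] [-3.14 -0.    0.04]
```

>>> {"fn": "apply_moves", "kwargs": {
  "motion": "-1 0 0.0001 0 0.016;-1 0 0.0002 0 0.0318;-1 0 0.0002 0 0.0318"
}}

```text
clock: 10.75
eef_pos: [644.5, -39.6, 263.6]
tcp_rot: [-3.14, 0.0, -0.063]
contact_force: [-3.3, 6.6, 10.1]
opening: 0.107
```

Run:
```python
from h import *
print(r.sense()["wrist_torque"],r.sense()["tcp_rot"])
f=grab_frame("side"); s=r.sense()
crop(f,280,135,330,190,10,"pics/s13.png")
```

```text
[1.27 0.65 0.01] [-3.14  0.   -0.06]
```

View pics/s13.png

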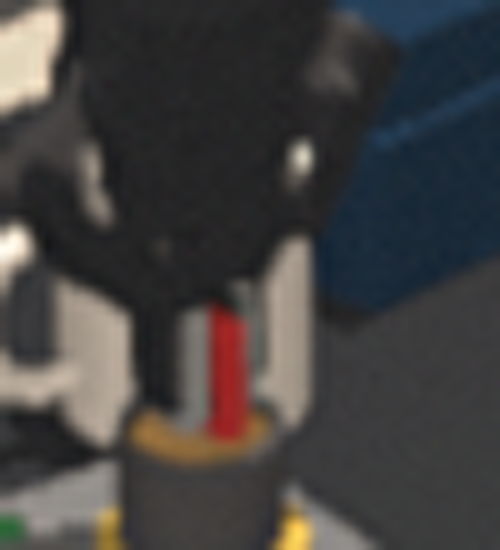

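>>> {"fn": "apply_moves", "kwargs": {
  "motion": "-1 0 0.0001 0 0.016;-1 0 0.0002 0 0.0318;-1 0 0.0003 0 0.0478;-1 0 0.0003 0 0.0478"
}}

```text
clock: 11.13
eef_pos: [644.6, -39.6, 263.6]
tcp_rot: [-3.139, 0.0, -0.213]
contact_force: [-2.5, 8.7, 9.5]
opening: 0.108
```

Run:
```python
from h import *
print(r.sense()["wrist_torque"],r.sense()["tcp_rot"])
```

```text
[1.64 0.43 0.62] [-3.14  0.   -0.21]
```

>>> {"fn": "apply_moves", "kwargs": {
  "motion": "-1 0 0 0 0;-1 0 0 0 -0.015;-1 0 0 0 -0.015;-0.7 0 0 0 -0.015;-0.4 0 0 0 -0.015;0 0 0 0 -0.015;0.2 0 0 0 -0.015;0.2 0 0 -0.03 -0.015;0.2 0 0 -0.06 -0.015;0.2 0 0 -0.1 -0.015;0.2 0 0 -0.1 -0.015"
}}

```text
clock: 12.05
eef_pos: [646.7, -41.4, 369.9]
tcp_rot: [-3.141, -0.01, -0.164]
contact_force: [2.0, 0.3, 1.7]
opening: 0.601
```

Run:
```python
from h import *
f=grab_frame("side"); s=r.sense()
crop(f,245,135,365,225,6,"pics/s14.png")
# pin
S=np.load("s.npy",allow_pickle=True).item();T=np.load("t.npy",allow_pickle=True).item()
# rack avg
for rc in ([484.27,-13.23],[482.51,-15.62],[483.3,-14.4]):
    print("pin", np.array(rc)+35*np.array([np.sin(.3),-np.cos(.3)]))
crop(T,322,195,348,221,18,"pics/t14.png"); crop(S,325,190,360,225,16,"pics/s14b.png")
rel(493.7,-47.8,290,1.87)
print(r.sense()["qpos"])
```

```text
pin [494.61 -46.67]
pin [492.85 -49.06]
pin [493.64 -47.84]
t 12.1 pos [645.95 -41.36 366.96] rot [-3.14 -0.01 -0.16] F [-0.38  0.05 -0.37] op 0.599
REL  -0.1492 0.0311 0.0770 -0.6473 rows 16.3
[-0.07  0.42  1.62 -0.    1.09  1.67]
```

View pics/s14.png

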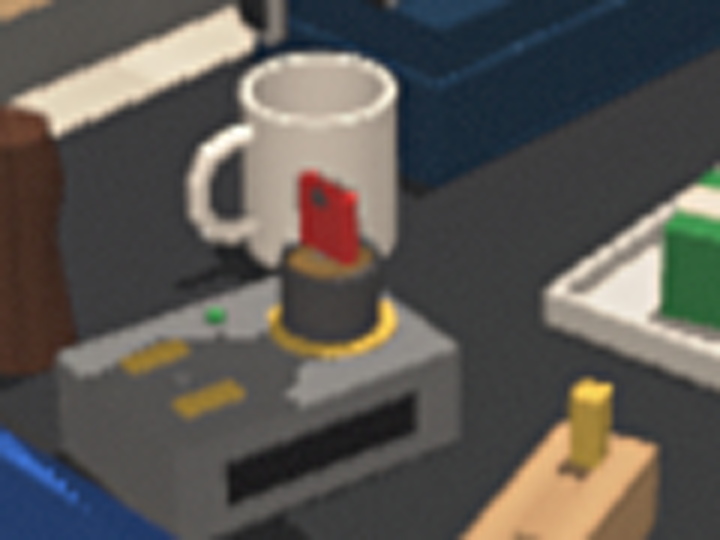

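View pics/t14.png

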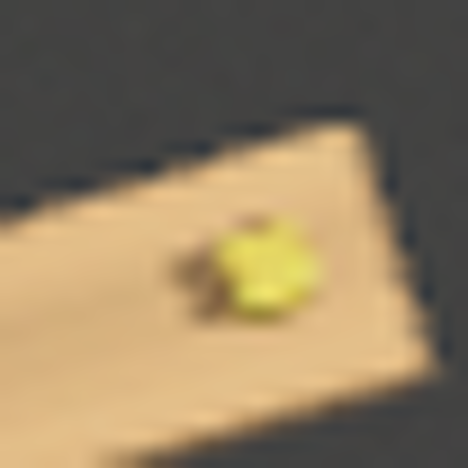

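View pics/s14b.png

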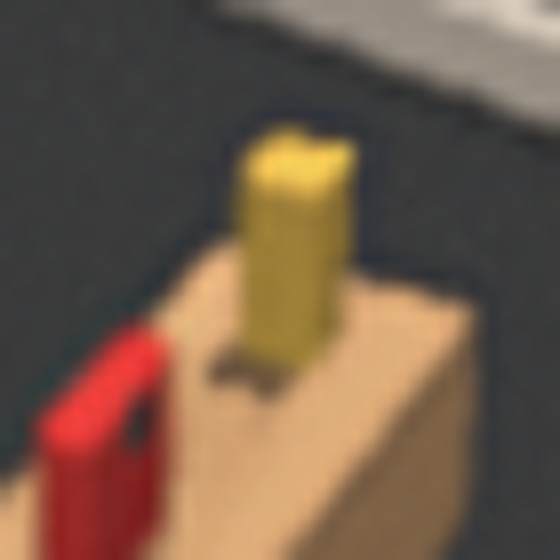

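>>> {"fn": "apply_moves", "kwargs": {
  "motion": "0.2 -0.1492 0.0311 0 -0.6473;0.2 -0.1492 0.0311 0 -0.6473;0.2 -0.1492 0.0311 0 -0.6473;0.2 -0.1492 0.0311 0 -0.6473;0.2 -0.1492 0.0311 0 -0.6473;0.2 -0.1492 0.0311 0 -0.6473;0.2 -0.1492 0.0311 0 -0.6473;0.2 -0.1492 0.0311 0 -0.6473;0.2 -0.1492 0.0311 0 -0.6473;0.2 -0.1492 0.0311 0 -0.6473;0.2 -0.1492 0.0311 0 -0.6473;0.2 -0.1492 0.0311 0.03 -0.6473;0.2 -0.1492 0.0311 0.06 -0.6473;0.2 -0.1492 0.0311 0.08 -0.6473;0.2 -0.1492 0.0311 0.08 -0.6473;0.2 -0.1492 0.0311 0.08 -0.6473;0.2 -0.1492 0.0311 0.08 -0.6473;0.2 -0.1492 0.0311 0.08 -0.6473"
}}

```text
clock: 13.6
eef_pos: [491.8, -47.6, 281.4]
tcp_rot: [-3.14, -0.001, 1.872]
contact_force: [-0.4, 0.5, -0.1]
opening: 0.603
```

Run:
```python
from h import *
rel(493.7,-47.8,217,1.87)
f=grab_frame("side"); s=r.sense()
crop(f,295,115,395,225,5,"pics/s15.png")
```

```text
t 13.6 pos [491.79 -47.56 281.43] rot [-3.14 -0.    1.87] F [-0.38  0.47 -0.06] op 0.603
REL  -0.0008 0.0017 0.0644 0.0006 rows 1.5
```

View pics/s15.png

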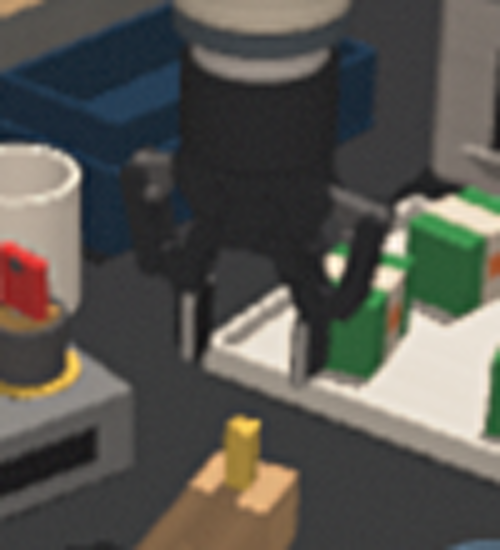

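>>> {"fn": "apply_moves", "kwargs": {
  "motion": "0.2 -0.0008 0.0015 0.03 0;0.2 -0.0008 0.0015 0.06 0;0.2 -0.0008 0.0015 0.064 0;0.2 -0.0008 0.0015 0.064 0;-0.2 -0.0008 0.0015 0.064 0;-0.4 -0.0008 0.0015 0.064 0;-0.5 -0.0008 0.0015 0.064 0;-0.5 -0.0008 0.0015 0.064 0",
  "squeeze": 20
}}

```text
clock: 14.32
eef_pos: [494.4, -47.8, 219.7]
tcp_rot: [3.14, 0.001, 1.87]
contact_force: [-0.4, -0.7, -0.1]
opening: 0.249
```

Run:
```python
from h import *
rel(493.7,-47.8,217,1.87)
f=grab_frame("side"); s=r.sense()
crop(f,305,145,385,235,7,"pics/s16.png")
```

```text
t 14.32 pos [494.39 -47.8  219.66] rot [3.14 0.   1.87] F [-0.39 -0.75 -0.08] op 0.249
REL  0.0002 -0.0007 0.0027 0.0001 rows 0.1
```

View pics/s16.png

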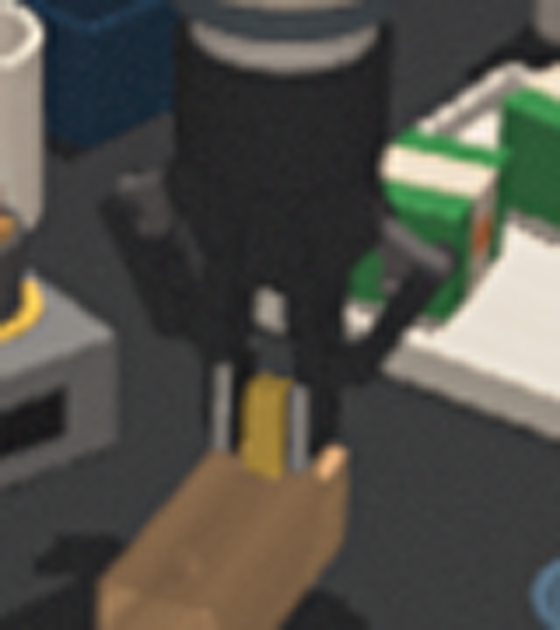

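>>> {"fn": "apply_moves", "kwargs": {
  "motion": "-0.5 0 -0.0006 0.0025 0;-0.6 0 -0.0006 0.0025 0;-0.7 0 -0.0006 0.0025 0;-0.8 0 -0.0006 0.0025 0;-1 0 -0.0006 0.0025 0;-1 0 -0.0006 0.0025 0;-1 0 -0.0006 0.0025 0",
  "squeeze": 20
}}

```text
clock: 14.95
eef_pos: [493.8, -47.9, 216.2]
tcp_rot: [3.14, 0.0, 1.87]
contact_force: [3.1, 0.8, 1.8]
opening: 0.164
```

>>> {"fn": "apply_moves", "kwargs": {
  "motion": "-1 0 0 0 0;-1 0 0 -0.02 0;-1 0 0 -0.04 0;-1 0 0 -0.07 0;-1 0 0 -0.09 0;-1 0 0 -0.09 0;-1 0 0 -0.09 0;-1 0 0 -0.09 0",
  "squeeze": 50
}}

```text
clock: 15.62
eef_pos: [492.5, -47.9, 305.0]
tcp_rot: [-3.14, -0.001, 1.87]
contact_force: [-0.1, 0.2, -0.7]
opening: 0.154
```

```bash
cat >> h.py <<'E'
def pin(x,y,z,yaw,col=(255,255,0)):
    th=np.linspace(0,2*np.pi,25)
    ci=lambda r_,zz: np.c_[x+r_*np.cos(th),y+r_*np.sin(th),np.full(25,zz)]
    L=[(ci(3,z+6),col),(ci(3,z+32),col),(rect(x,y,yaw,7,7,z+32),col),(np.array([[x,y,z],[x,y,z+32]]),(0,0,255))]
    a=rect(x,y,yaw,7,7,z+32)
    for i in range(4): L+=[(np.array([a[i],a[i]+[0,0,36]]),col)]
    return L
E
python3 - <<'E'
from h import *
f=grab_frame("side"); s=r.sense(); p=s["eef_pos"]; print(p)
np.save("s17.npy",f,allow_pickle=True)
crop(f,310,135,370,205,9,"pics/s17.png")
crop(f,310,135,370,205,9,"pics/s17o.png",pin(p[0]-1.5,p[1]-1.5,p[2]-209,.3))
rel(656,38,285,1.4)
E
```

```text
[492.49 -47.91 304.71]
t 15.67 pos [492.49 -47.91 304.71] rot [-3.14 -0.    1.87] F [-0.04  0.63 -1.14] op 0.157
REL  0.0338 0.1816 0.0197 0.1497 rows 4.5
```

View pics/s17.png

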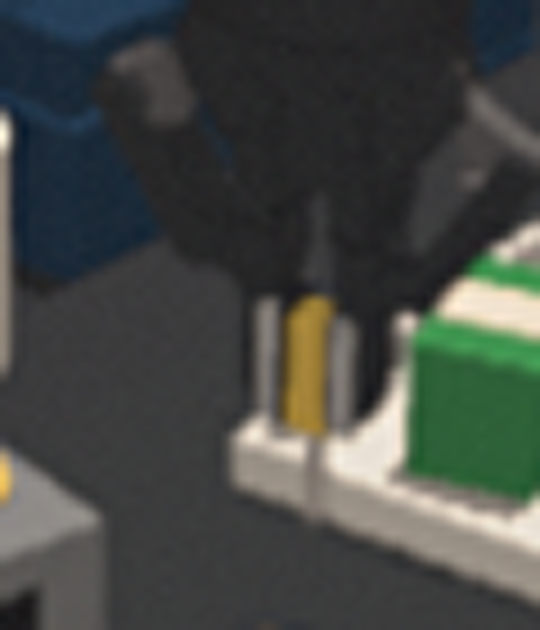

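View pics/s17o.png

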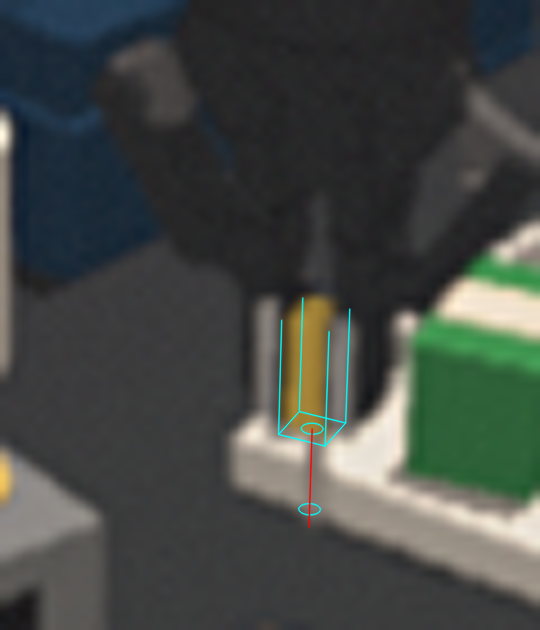

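Run:
```python
from h import *
T=np.load("t.npy",allow_pickle=True).item(); S=np.load("s.npy",allow_pickle=True).item()
print(ray(T,(np.array([121,144])+.5)/6-.5+[290,135],50),ray(S,(np.array([182,200])+.5)/6-.5+[245,165],50))
crop(T,302,150,320,170,20,"pics/t18.png");crop(S,262,190,290,206,20,"pics/s18.png")
```

```text
[[658.65  40.1   50.  ]] [[654.63  37.67  50.  ]]
```

View pics/t18.png

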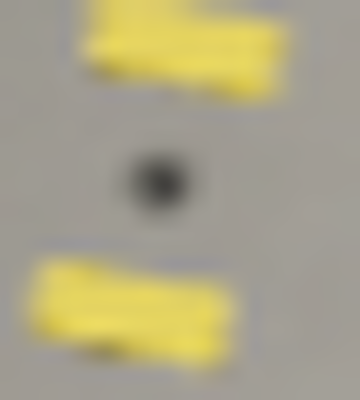

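View pics/s18.png

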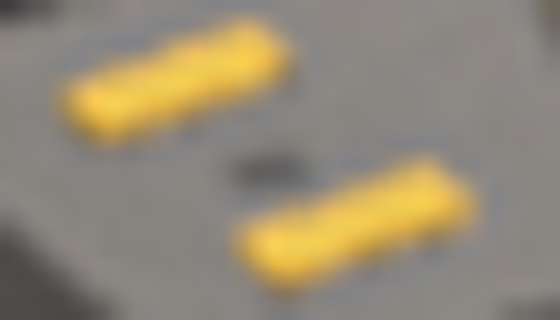

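Run:
```python
from h import *
rel(656.2,40,271,1.4)
```

```text
t 15.67 pos [492.49 -47.91 304.71] rot [-3.14 -0.    1.87] F [-0.04  0.63 -1.14] op 0.157
REL  0.0357 0.1824 0.0337 0.1497 rows 4.5
```

>>> {"fn": "apply_moves", "kwargs": {
  "motion": "-1 0.0357 0.1824 0 0.1497;-1 0.0357 0.1824 0 0.1497;-1 0.0357 0.1824 0 0.1497;-1 0.0357 0.1824 0 0.1497;-1 0.0357 0.1824 0.0337 0.1497;-1 0.0357 0.1824 0.0337 0.1497;-1 0.0357 0.1824 0.0337 0.1497;-1 0.0357 0.1824 0.0337 0.1497;-1 0.0357 0.1824 0.0337 0.1497;-1 0.0357 0.1824 0.0337 0.1497;-1 0.0357 0.1824 0.0337 0.1497;-1 0.0357 0.1824 0.0337 0.1497"
}}

```text
clock: 16.67
eef_pos: [656.9, 39.6, 273.4]
tcp_rot: [3.14, -0.0, 1.4]
contact_force: [-0.4, -0.2, -1.1]
opening: 0.153
```

Run:
```python
from h import *
f=grab_frame("side"); s=r.sense(); p=s["eef_pos"]; print(p)
np.save("s19.npy",f,allow_pickle=True)
th=np.linspace(0,2*np.pi,25); hole=np.c_[654.6+4*np.cos(th),37.7+4*np.sin(th),np.full(25,50)]
crop(f,250,150,310,220,9,"pics/s19.png")
crop(f,250,150,310,220,9,"pics/s19o.png",pin(p[0]-1.5-.2,p[1]-1.5-1.3,p[2]-209,-.17)+[(hole,(0,255,0))])
rel(656.2,40,271,1.4)
```

```text
[656.99  39.7  273.22]
t 16.72 pos [656.99  39.7  273.22] rot [ 3.14 -0.    1.4 ] F [-0.92  0.34 -0.49] op 0.155
REL  0.0002 -0.0008 0.0022 -0.0001 rows 0.1
```

View pics/s19.png

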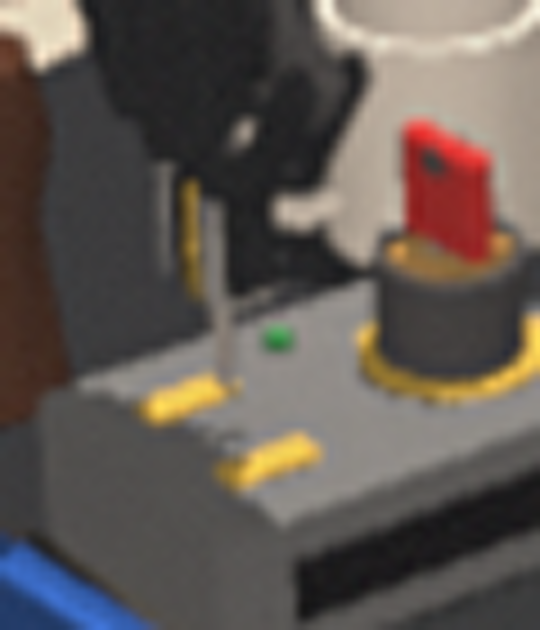

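View pics/s19o.png

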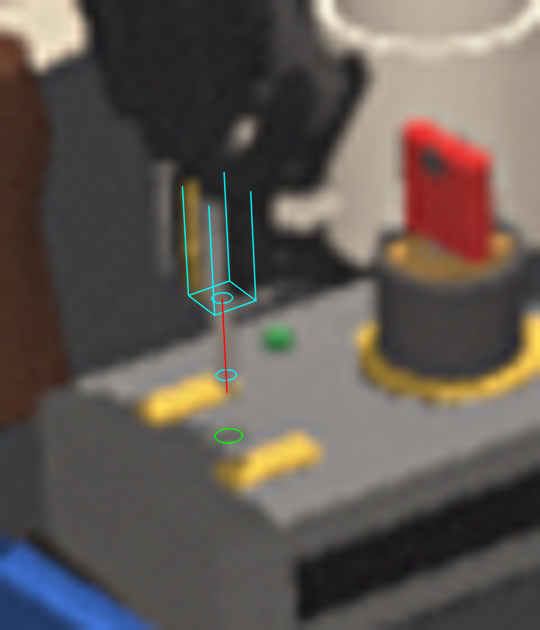

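>>> {"fn": "apply_moves", "kwargs": {
  "motion": "-1 0.0003 -0.0007 0.004 0;-1 0.0003 -0.0007 0.008 0;-1 0.0003 -0.0007 0.012 0;-1 0.0003 -0.0007 0.012 0;-1 0.0003 -0.0007 0.012 0"
}}

```text
clock: 17.13
eef_pos: [656.3, 40.4, 259.7]
tcp_rot: [-3.141, 0.0, 1.4]
contact_force: [-0.1, -0.3, -0.8]
opening: 0.155
```

Run:
```python
from h import *
f=grab_frame("side"); s=r.sense(); p=s["eef_pos"]; print(p)
crop(f,260,170,300,215,14,"pics/s20.png")
rel(656.2,40,250,1.4)
```

```text
[656.38  40.43 259.94]
t 17.18 pos [656.38  40.43 259.94] rot [-3.14  0.    1.4 ] F [ 0.48 -0.39 -0.49] op 0.154
REL  -0.0005 -0.0001 0.0099 0.0001 rows 0.2
```

View pics/s20.png

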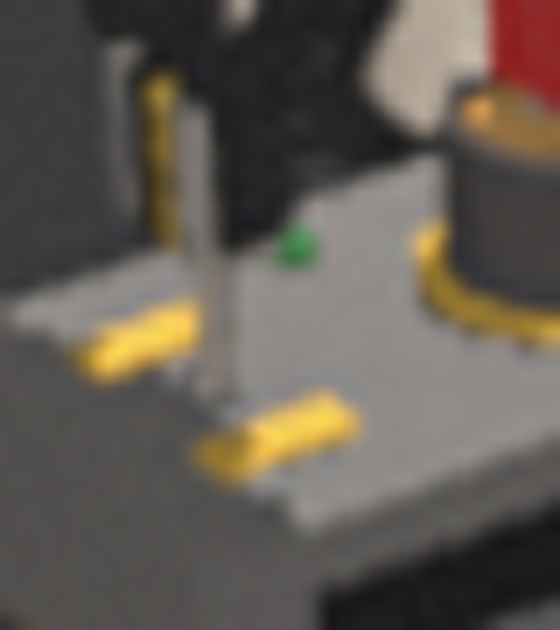

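>>> {"fn": "apply_moves", "kwargs": {
  "motion": "-1 0 0.0003 0.002 0;-1 0 0.0003 0.004 0;-1 0 0.0003 0.006 0;-1 0 0.0003 0.006 0"
}}

```text
clock: 17.52
eef_pos: [656.6, 40.4, 253.8]
tcp_rot: [-3.141, 0.0, 1.4]
contact_force: [0.6, -0.3, -0.5]
opening: 0.155
```

>>> {"fn": "apply_moves", "kwargs": {
  "motion": "-1 0 0 0.002 0;-1 0 0 0.004 0;-1 0 0 0.006 0;-1 0 0 0.008 0;-1 0 0 0.008 0"
}}

```text
clock: 17.93
eef_pos: [656.9, 40.2, 246.0]
tcp_rot: [3.141, 0.0, 1.4]
contact_force: [1.4, -1.3, -2.2]
opening: 0.152
```

Run:
```python
from h import *
f=grab_frame("side"); s=r.sense(); p=s["eef_pos"]; print(p)
crop(f,260,170,300,215,14,"pics/s21.png")
```

```text
[656.91  40.22 246.03]
```

View pics/s21.png

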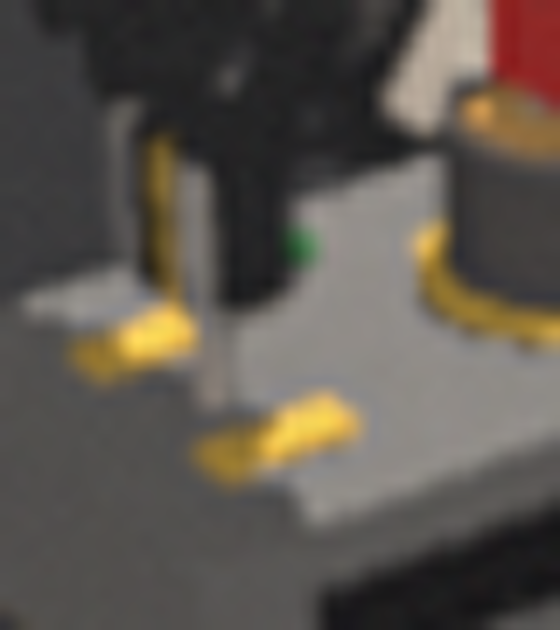

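It is in the hole (shank vanishing at ~(218,405), shorter than before). On down to home at about z = 227.

>>> {"fn": "apply_moves", "kwargs": {
  "motion": "-1 0 0 0.002 0;-1 0 0 0.004 0;-1 0 0 0.006 0;-1 0 0 0.008 0;-1 0 0 0.01 0;-1 0 0 0.012 0;-1 0 0 0.014 0;-1 0 0 0.016 0;-1 0 0 0.016 0"
}}

```text
clock: 18.73
eef_pos: [657.0, 40.2, 230.0]
tcp_rot: [3.141, 0.0, 1.4]
contact_force: [5.4, -3.9, -0.2]
opening: 0.158
```

>>> {"fn": "apply_moves", "kwargs": {
  "motion": "-1 0 0 0.001 0;-1 0 0 0.002 0;-1 0 0 0.003 0;-1 0 0 0.004 0;-1 0 0 0.004 0"
}}

```text
clock: 19.15
eef_pos: [657.0, 40.2, 226.3]
tcp_rot: [3.141, 0.0, 1.4]
contact_force: [3.8, -4.6, 2.2]
opening: 0.156
```

Run:
```python
from h import *
f=grab_frame("side"); s=r.sense(); p=s["eef_pos"]; print(p,s["contact_force"])
crop(f,260,170,300,215,14,"pics/s22.png")
```

```text
[657.03  40.23 226.26] [ 4.53 -2.7   2.2 ]
```

View pics/s22.png

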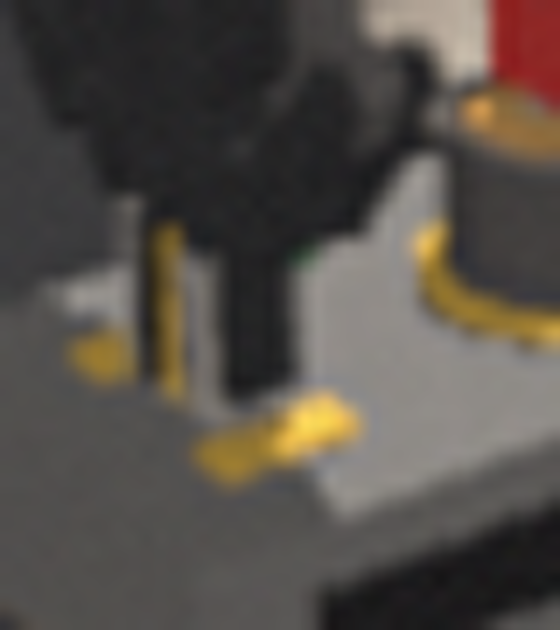

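>>> {"fn": "apply_moves", "kwargs": {
  "motion": "-1 0 0 0.0005 0;-1 0 0 0.001 0;-1 0 0 0.0015 0;-1 0 0 0.002 0;-1 0 0 0.002 0;-1 0 0 0.002 0"
}}

```text
clock: 19.7
eef_pos: [657.1, 40.2, 226.1]
tcp_rot: [3.14, -0.0, 1.4]
contact_force: [-1.9, -4.8, 19.1]
opening: 0.154
```

>>> {"fn": "apply_moves", "kwargs": {
  "motion": "-1 0 0 -0.001 0;-1 0 0 -0.001 0;-0.6 0 0 -0.001 0;-0.2 0 0 -0.001 0;0.2 0 0 -0.001 0;0.2 0 0 -0.001 0;0.2 0 0 -0.03 0;0.2 0 0 -0.07 0;0.2 0 0 -0.11 0;0.2 0 0 -0.15 0;0.2 0 0 -0.15 0"
}}

```text
clock: 20.62
eef_pos: [658.8, 40.7, 382.7]
tcp_rot: [3.131, -0.003, 1.4]
contact_force: [1.2, -0.4, 0.2]
opening: 0.598
```

Run:
```python
from h import *
f=grab_frame("side"); s=r.sense(); p=s["eef_pos"]; print(p,s["contact_force"])
crop(f,240,140,340,215,7,"pics/s23.png")
for c in ("top","side"):
  for n in ("carton1",):
    grab_frame(c)
    for d in spotter.place_of(n,c): print(c,np.array(d["point"]),d["conf"])
for d in spotter.place_of("pin","side"):print(d)
for d in spotter.place_of("key","side"):print(d)
f=grab_frame("top"); np.save("t24.npy",f,allow_pickle=True)
crop(f,365,155,465,255,6,"pics/t24.png")
g=grab_frame("side"); np.save("s24.npy",g,allow_pickle=True)
crop(g,330,140,450,220,6,"pics/s24.png")
```

```text
[657.96  40.64 379.09] [ 0.53 -1.02 -1.16]
top [ 460.8 -360.4    4.1] 0.86
top [ 450.1 -256.8    2.9] 0.81
top [ 518.4 -292.    -1.8] 0.66
top [ 570.1 -341.4    6.8] 0.6
top [ 572.5 -241.3    9.8] 0.55
side [ 570.1 -342.6    2.2] 0.86
side [ 581.  -239.7    7.5] 0.79
side [ 454.2 -255.     3.1] 0.71
side [ 457.3 -357.9    2.9] 0.57
side [ 517.4 -297.3    1.7] 0.32
side [791.8  19.1   1.1] 0.3
{'point': [658.7, 40.6, 16.7], 'conf': 0.61}
{'point': [645.7, -36.1, 57.2], 'conf': 0.67}
{'point': [533.8, 280.8, 3.1], 'conf': 0.54}
```

View pics/s23.png

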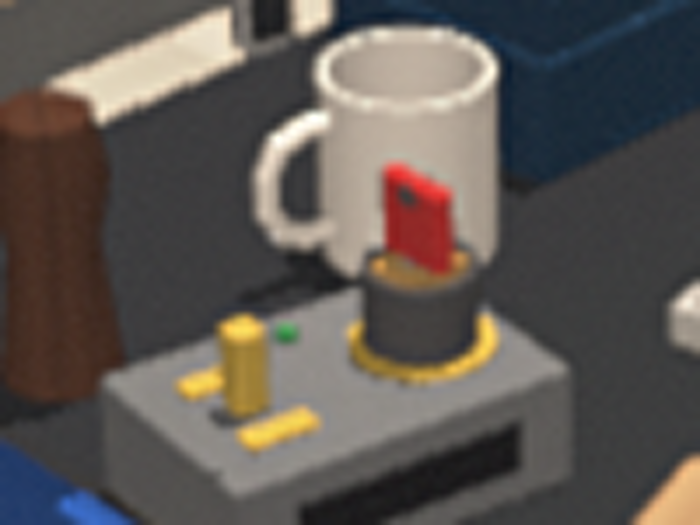

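View pics/t24.png

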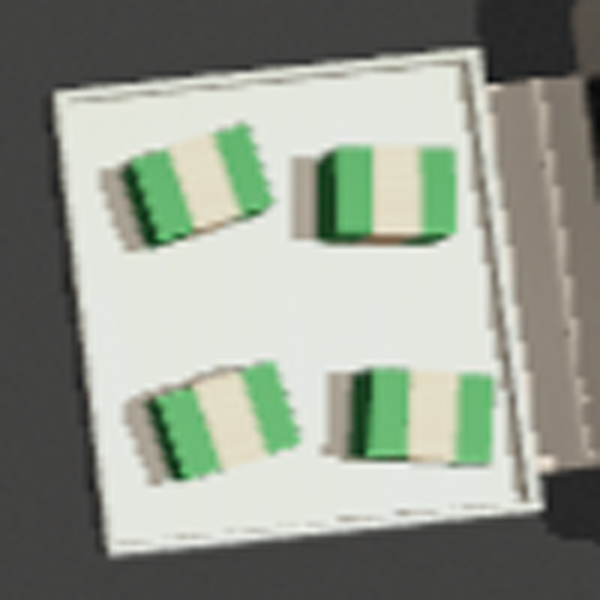

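View pics/s24.png

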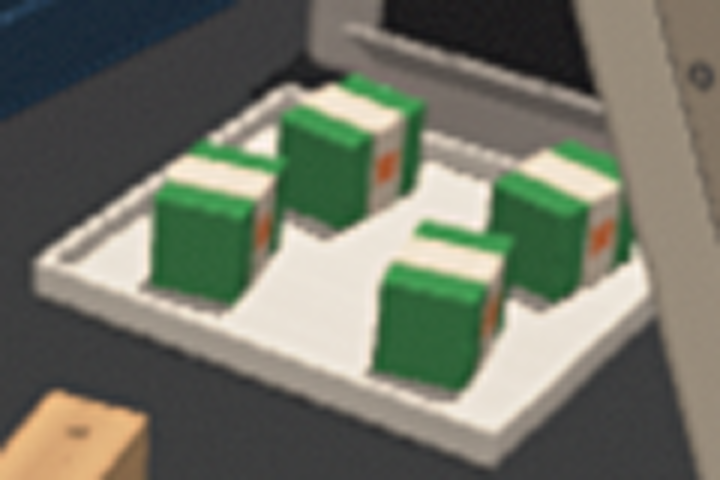

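```bash
cat > cart.py <<'E'
from h import *
import sys
def cartons(f,zt=55):
    im=cv2.cvtColor(f["img"],cv2.COLOR_RGB2HSV)
    h,s,v=im[...,0].astype(int),im[...,1],im[...,2]
    m=((h>50)&(h<80)&(s>90)&(v>140)).astype(np.uint8)  # bright top green
    return m
E
python3 - <<'E'
from h import *
f=np.load("t24.npy",allow_pickle=True).item()
c={"A":[(130,160),(245,123),(272,205),(160,245)],"B":[(335,148),(457,148),(455,235),(330,240)],"C":[(155,402),(272,362),(298,440),(185,478)],"D":[(368,368),(492,373),(490,465),(360,460)]}
for k,v in c.items():
    w=ray(f,(np.array(v)+.5)/6-.5+[365,155],55)[:,:2]
    d=[w[1]-w[0],w[2]-w[1],w[3]-w[2],w[0]-w[3]]
    print(k,w.mean(0)-1.8,[round(np.linalg.norm(x),1) for x in d],[round((np.arctan2(x[1],x[0])+np.pi/4)%(np.pi/2)-np.pi/4,3) for x in d])
print(f["img"][155+25, 365+38])
rel(571,-244,300,1.57)
E
```

```text
A [ 573.87 -241.11] [np.float64(63.7), np.float64(45.3), np.float64(62.5), np.float64(47.3)] [np.float64(0.323), np.float64(0.305), np.float64(0.354), np.float64(0.332)]
B [ 569.91 -341.65] [np.float64(63.9), np.float64(46.0), np.float64(65.3), np.float64(48.7)] [np.float64(0.01), np.float64(-0.043), np.float64(0.051), np.float64(-0.068)]
C [ 449.97 -253.36] [np.float64(64.5), np.float64(42.3), np.float64(62.0), np.float64(41.9)] [np.float64(0.339), np.float64(0.312), np.float64(0.333), np.float64(0.372)]
D [ 453.18 -356.84] [np.float64(64.3), np.float64(47.6), np.float64(67.1), np.float64(47.9)] [np.float64(-0.03), np.float64(-0.043), np.float64(-0.027), np.float64(-0.102)]
[ 99 182 111]
t 21.07 pos [656.5   40.39 372.83] rot [-3.14  0.    1.4 ] F [-0.08 -0.41  0.38] op 0.597
REL  -0.2948 -0.0360 0.0728 -0.0541 rows 7.3
```

Run:
```python
from h import *
rel(574,-241,275,1.90)
```

```text
t 21.07 pos [656.5   40.39 372.83] rot [-3.14  0.    1.4 ] F [-0.08 -0.41  0.38] op 0.597
REL  -0.2913 -0.0335 0.0978 -0.1591 rows 7.4
```

>>> {"fn": "apply_moves", "kwargs": {
  "motion": "0.7 -0.2913 -0.0335 0 -0.1591;0.7 -0.2913 -0.0335 0 -0.1591;0.7 -0.2913 -0.0335 0 -0.1591;0.7 -0.2913 -0.0335 0 -0.1591;0.7 -0.2913 -0.0335 0 -0.1591;0.7 -0.2913 -0.0335 0.0978 -0.1591;0.7 -0.2913 -0.0335 0.0978 -0.1591;0.7 -0.2913 -0.0335 0.0978 -0.1591;0.7 -0.2913 -0.0335 0.0978 -0.1591;0.7 -0.2913 -0.0335 0.0978 -0.1591;0.7 -0.2913 -0.0335 0.0978 -0.1591;0.7 -0.2913 -0.0335 0.0978 -0.1591;0.7 -0.2913 -0.0335 0.0978 -0.1591;0.7 -0.2913 -0.0335 0.0978 -0.1591"
}}

```text
clock: 22.23
eef_pos: [575.1, -240.1, 277.9]
tcp_rot: [3.14, 0.001, 1.901]
contact_force: [0.2, 0.4, -0.0]
opening: 0.851
```

Run:
```python
from h import *
rel(574,-241,195,1.90)
g=grab_frame("side")
crop(g,310,110,450,220,5,"pics/s25.png")
```

```text
t 22.23 pos [ 575.13 -240.09  277.87] rot [3.14 0.   1.9 ] F [ 0.17  0.42 -0.04] op 0.851
REL  -0.0005 -0.0014 0.0829 0.0005 rows 2.0
```

View pics/s25.png

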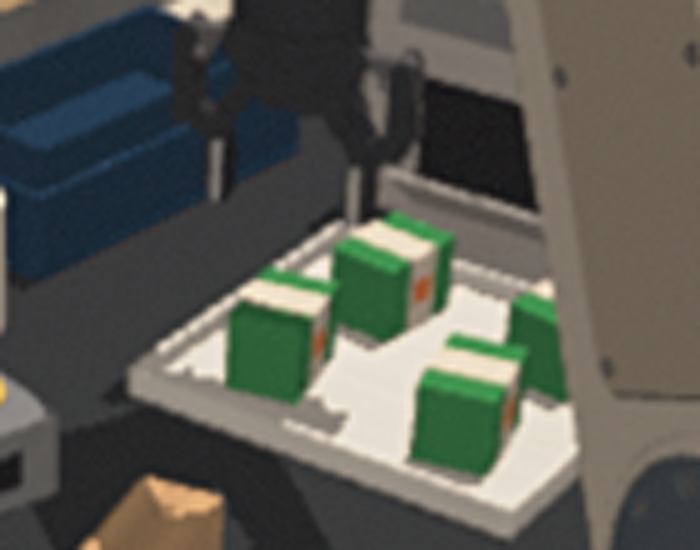

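>>> {"fn": "apply_moves", "kwargs": {
  "motion": "0.7 -0.0005 -0.001 0.03 0;0.7 -0.0005 -0.001 0.06 0;0.7 -0.0005 -0.001 0.082 0;0.7 -0.0005 -0.001 0.082 0;0.7 -0.0005 -0.001 0.082 0;0.3 -0.0005 -0.001 0.082 0;0.1 -0.0005 -0.001 0.082 0;-0.1 -0.0005 -0.001 0.082 0;-0.5 -0.0005 -0.001 0.082 0;-0.5 -0.0005 -0.001 0.082 0;-0.5 -0.0005 -0.001 0.082 0;-0.5 -0.0005 -0.001 0.082 0",
  "squeeze": 30
}}

```text
clock: 23.28
eef_pos: [574.4, -242.1, 196.6]
tcp_rot: [3.139, 0.002, 1.9]
contact_force: [0.4, 1.8, 8.1]
opening: 0.536
```

Run:
```python
from h import *
rel(596,235,355,1.53)
```

```text
t 23.28 pos [ 574.42 -242.06  196.55] rot [3.14 0.   1.9 ] F [0.39 1.8  8.11] op 0.536
REL  0.4445 0.1746 -0.1584 0.1178 rows 12.1
```

>>> {"fn": "apply_moves", "kwargs": {
  "motion": "-0.5 0 0 -0.03 0;-0.5 0 0 -0.07 0;-0.5 0 0 -0.11 0;-0.5 0 0 -0.158 0;-0.5 0.4445 0.1746 -0.158 0.1178;-0.5 0.4445 0.1746 -0.158 0.1178;-0.5 0.4445 0.1746 -0.158 0.1178;-0.5 0.4445 0.1746 -0.158 0.1178;-0.5 0.4445 0.1746 -0.158 0.1178;-0.5 0.4445 0.1746 -0.158 0.1178;-0.5 0.4445 0.1746 -0.158 0.1178;-0.5 0.4445 0.1746 -0.158 0.1178;-0.5 0.4445 0.1746 -0.158 0.1178;-0.5 0.4445 0.1746 -0.158 0.1178;-0.5 0.4445 0.1746 -0.158 0.1178;-0.5 0.4445 0.1746 -0.158 0.1178;-0.5 0.4445 0.1746 -0.158 0.1178;-0.5 0.4445 0.1746 -0.158 0.1178;-0.5 0.4445 0.1746 -0.158 0.1178;-0.5 0.4445 0.1746 -0.158 0.1178",
  "squeeze": 40
}}

```text
clock: 24.95
eef_pos: [595.0, 234.1, 352.8]
tcp_rot: [3.142, 0.0, 1.529]
contact_force: [0.6, 0.5, 0.1]
opening: 0.534
```

Run:
```python
from h import *
rel(596,235,205,1.53)
f=grab_frame("side"); cv2.imwrite("pics/s26.png",f["img"][:,:,::-1])
```

```text
t 24.95 pos [594.96 234.09 352.76] rot [3.14 0.   1.53] F [0.64 0.49 0.06] op 0.534
REL  0.0010 0.0010 0.1478 -0.0004 rows 3.5
```

View pics/s26.png

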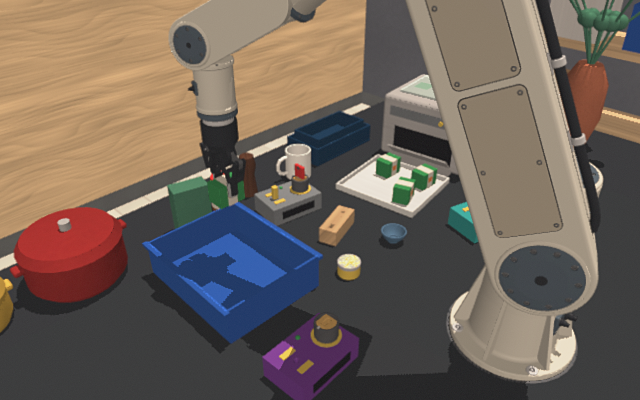

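>>> {"fn": "apply_moves", "kwargs": {
  "motion": "-0.5 0 0 0.04 0;-0.5 0 0 0.08 0;-0.5 0 0 0.12 0;-0.5 0 0 0.14 0;-0.5 0 0 0.15 0;-0.5 0 0 0.15 0;-0.5 0 0 0.15 0;0.2 0 0 0.15 0;0.5 0 0 0.15 0;0.5 0 0 0.15 0;0.5 0 0 0.11 0;0.5 0 0 0.07 0;0.5 0 0 0.03 0;0.5 0 0 -0.01 0;0.5 0 0 -0.01 0"
}}

```text
clock: 26.25
eef_pos: [597.2, 236.2, 372.4]
tcp_rot: [3.129, -0.006, 1.53]
contact_force: [2.0, 0.6, 0.8]
opening: 0.746
```

Run:
```python
from h import *
rel(570,-341.7,290,1.54)
f=grab_frame("side"); crop(f,130,140,330,290,4,"pics/s27.png")
f=grab_frame("top"); cv2.imwrite("pics/t27.png",f["img"][:,:,::-1])
```

```text
t 26.25 pos [597.17 236.17 372.4 ] rot [ 3.13 -0.01  1.53] F [2.04 0.64 0.84] op 0.746
REL  -0.5785 -0.0036 0.0824 -0.0032 rows 14.0
```

View pics/s27.png

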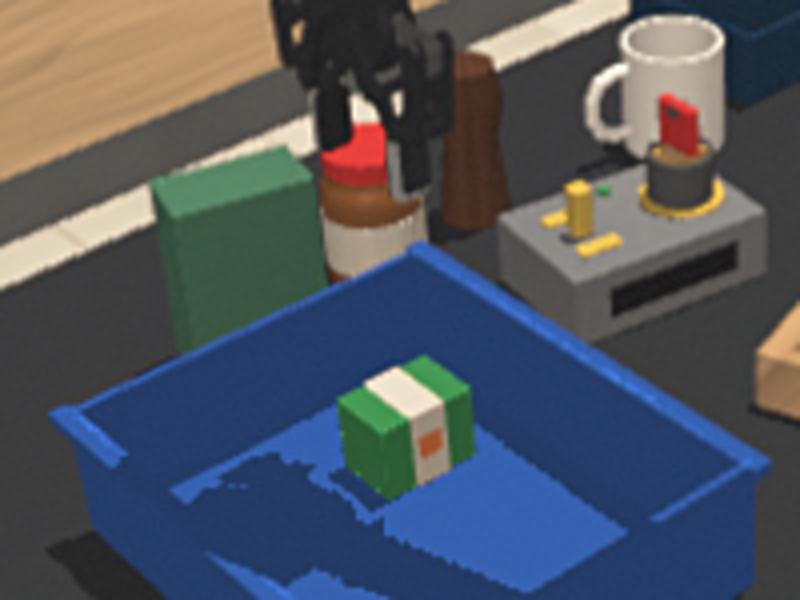

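View pics/t27.png

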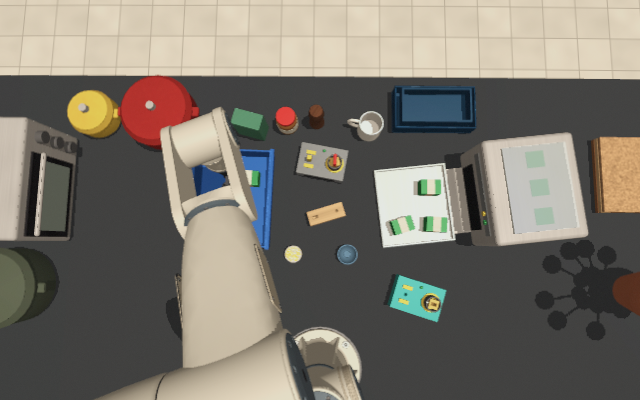

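>>> {"fn": "apply_moves", "kwargs": {
  "motion": "0.7 -0.578 -0.0025 0 0;0.7 -0.578 -0.0025 0 0;0.7 -0.578 -0.0025 0 0;0.7 -0.578 -0.0025 0 0;0.7 -0.578 -0.0025 0 0;0.7 -0.578 -0.0025 0 0;0.7 -0.578 -0.0025 0 0;0.7 -0.578 -0.0025 0 0;0.7 -0.578 -0.0025 0 0;0.7 -0.578 -0.0025 0 0;0.7 -0.578 -0.0025 0 0;0.7 -0.578 -0.0025 0 0;0.7 -0.578 -0.0025 0.07 0;0.7 -0.578 -0.0025 0.07 0;0.7 -0.578 -0.0025 0.07 0;0.7 -0.578 -0.0025 0.07 0;0.7 -0.578 -0.0025 0.07 0;0.7 -0.578 -0.0025 0.07 0;0.7 -0.578 -0.0025 0.07 0;0.7 -0.578 -0.0025 0.07 0"
}}

```text
clock: 28.02
eef_pos: [569.4, -341.1, 293.6]
tcp_rot: [3.14, 0.001, 1.531]
contact_force: [-0.1, 0.8, 0.3]
opening: 0.849
```

Run:
```python
from h import *
rel(570,-341.7,195,1.54)
f=grab_frame("side"); crop(f,320,100,480,220,5,"pics/s28.png")
```

```text
t 28.02 pos [ 569.43 -341.13  293.6 ] rot [3.14 0.   1.53] F [-0.13  0.85  0.34] op 0.849
REL  -0.0005 0.0006 0.0986 -0.0028 rows 2.4
```

View pics/s28.png

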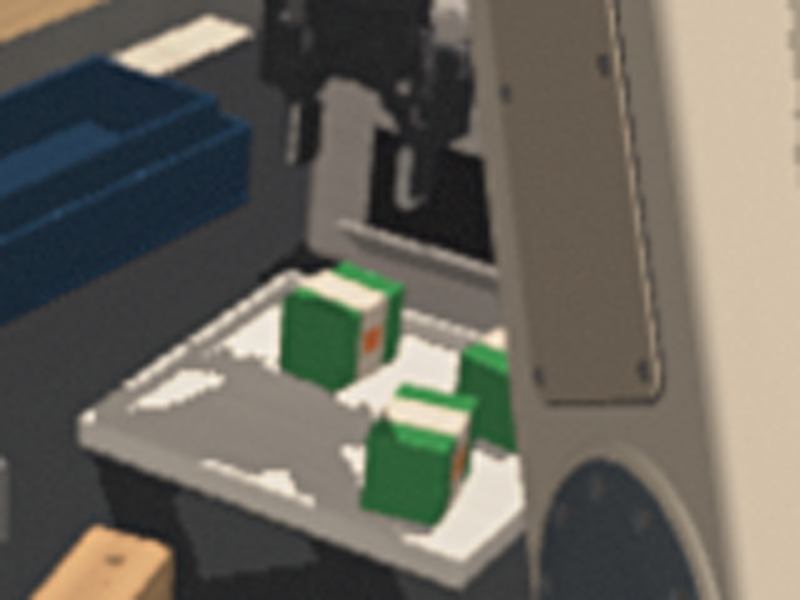

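>>> {"fn": "apply_moves", "kwargs": {
  "motion": "0.7 -0.0005 0.0005 0.03 0;0.7 -0.0005 0.0005 0.06 0;0.7 -0.0005 0.0005 0.09 0;0.7 -0.0005 0.0005 0.097 0;0.7 -0.0005 0.0005 0.097 0;0.7 -0.0005 0.0005 0.097 0;0.3 -0.0005 0.0005 0.097 0;0.1 -0.0005 0.0005 0.097 0;-0.1 -0.0005 0.0005 0.097 0;-0.5 -0.0005 0.0005 0.097 0;-0.5 -0.0005 0.0005 0.097 0;-0.5 -0.0005 0.0005 0.097 0;-0.5 -0.0005 0.0005 0.097 0",
  "squeeze": 30
}}

```text
clock: 29.15
eef_pos: [570.3, -343.1, 197.8]
tcp_rot: [3.138, 0.002, 1.53]
contact_force: [-0.9, 1.0, 7.4]
opening: 0.534
```

Run:
```python
from h import *
rel(596,336,355,1.53)
```

```text
t 29.15 pos [ 570.26 -343.14  197.83] rot [3.14 0.   1.53] F [-0.9   1.03  7.38] op 0.534
REL  0.6796 -0.0021 -0.1572 -0.0001 rows 16.7
```

>>> {"fn": "apply_moves", "kwargs": {
  "motion": "-0.5 0 0 -0.03 0;-0.5 0 0 -0.07 0;-0.5 0 0 -0.11 0;-0.5 0.04 0 -0.157 0;-0.5 0.68 -0.002 -0.157 0;-0.5 0.68 -0.002 -0.157 0;-0.5 0.68 -0.002 -0.157 0;-0.5 0.68 -0.002 -0.157 0;-0.5 0.68 -0.002 -0.157 0;-0.5 0.68 -0.002 -0.157 0;-0.5 0.68 -0.002 -0.157 0;-0.5 0.68 -0.002 -0.157 0;-0.5 0.68 -0.002 -0.157 0;-0.5 0.68 -0.002 -0.157 0;-0.5 0.68 -0.002 -0.157 0;-0.5 0.68 -0.002 -0.157 0;-0.5 0.68 -0.002 -0.157 0;-0.5 0.68 -0.002 -0.157 0;-0.5 0.68 -0.002 -0.157 0;-0.5 0.68 -0.002 -0.157 0",
  "squeeze": 40
}}

```text
clock: 30.82
eef_pos: [594.7, 340.4, 353.8]
tcp_rot: [3.14, -0.002, 1.531]
contact_force: [0.9, -0.6, -1.0]
opening: 0.533
```

>>> {"fn": "apply_moves", "kwargs": {
  "motion": "-0.5 0 0 0 0;-0.5 0 0 0 0;-0.5 0 0 0 0;-0.5 0 0 0 0"
}}

```text
clock: 31.15
eef_pos: [595.2, 335.7, 352.8]
tcp_rot: [3.142, 0.0, 1.529]
contact_force: [0.3, -1.0, -1.0]
opening: 0.532
```

Run:
```python
from h import *
rel(596,336,203,1.53)
f=grab_frame("side"); crop(f,130,100,330,250,4,"pics/s29.png")
```

```text
t 31.15 pos [595.17 335.66 352.82] rot [3.14 0.   1.53] F [ 0.31 -1.01 -1.02] op 0.532
REL  0.0004 0.0008 0.1498 -0.0003 rows 3.6
```

View pics/s29.png

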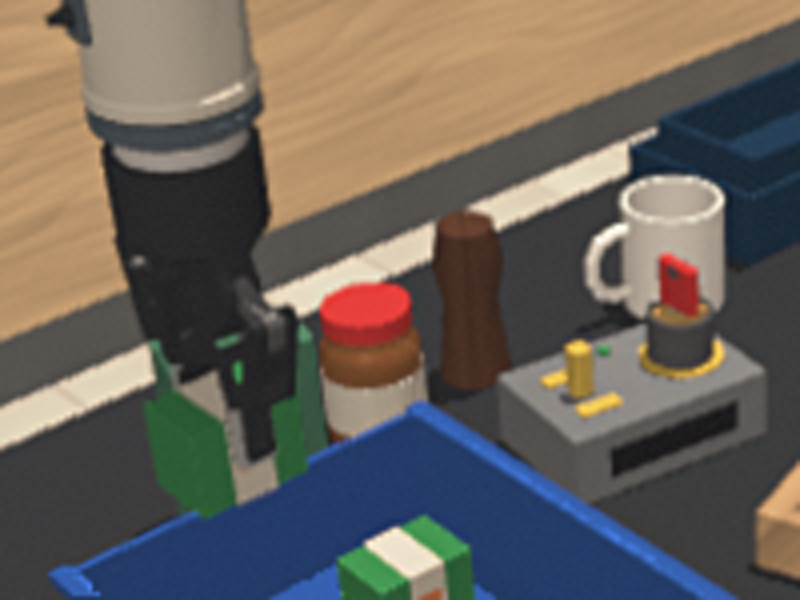

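>>> {"fn": "apply_moves", "kwargs": {
  "motion": "-0.5 0 0 0.04 0;-0.5 0 0 0.08 0;-0.5 0 0 0.12 0;-0.5 0 0 0.14 0;-0.5 0 0 0.149 0;-0.5 0 0 0.149 0;-0.5 0 0 0.149 0;0.2 0 0 0.149 0;0.5 0 0 0.149 0;0.5 0 0 0.149 0;0.5 0 0 0.11 0;0.5 0 0 0.07 0;0.5 0 0 0.03 0;0.5 0 0 -0.01 0;0.5 0 0 -0.01 0;0.5 0 0 -0.01 0"
}}

```text
clock: 32.53
eef_pos: [595.9, 337.3, 367.0]
tcp_rot: [3.135, -0.004, 1.53]
contact_force: [-0.2, 0.2, -0.4]
opening: 0.749
```

Run:
```python
from h import *
f=grab_frame("side"); crop(f,130,140,330,290,4,"pics/s30.png")
f=grab_frame("top"); np.save("t30.npy",f,allow_pickle=True); crop(f,365,155,465,255,6,"pics/t30.png")
rel(450,-253.4,290,1.90)
```

```text
t 32.63 pos [594.82 336.71 362.65] rot [ 3.14 -0.    1.53] F [-0.76  0.01 -0.16] op 0.749
REL  -0.5955 -0.1206 0.0727 -0.1178 rows 14.7
```

View pics/s30.png

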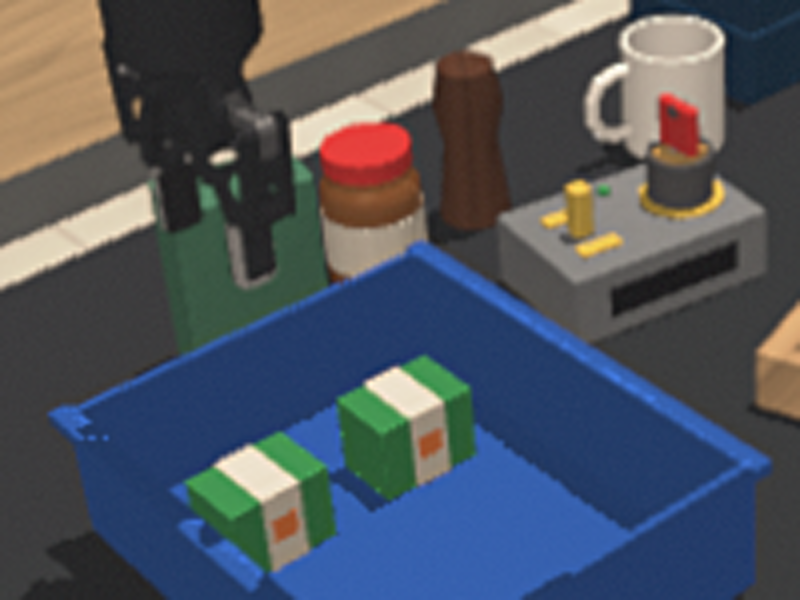

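View pics/t30.png

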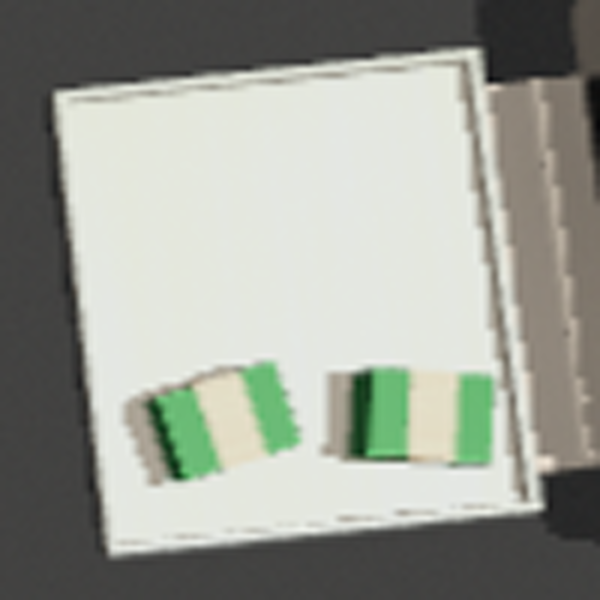

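>>> {"fn": "apply_moves", "kwargs": {
  "motion": "0.7 -0.596 -0.119 0 -0.1178;0.7 -0.596 -0.119 0 -0.1178;0.7 -0.596 -0.119 0 -0.1178;0.7 -0.596 -0.119 0 -0.1178;0.7 -0.596 -0.119 0 -0.1178;0.7 -0.596 -0.119 0 -0.1178;0.7 -0.596 -0.119 0 -0.1178;0.7 -0.596 -0.119 0 -0.1178;0.7 -0.596 -0.119 0 -0.1178;0.7 -0.596 -0.119 0 -0.1178;0.7 -0.596 -0.119 0 -0.1178;0.7 -0.596 -0.119 0 -0.1178;0.7 -0.596 -0.119 0 -0.1178;0.7 -0.596 -0.119 0.07 -0.1178;0.7 -0.596 -0.119 0.07 -0.1178;0.7 -0.596 -0.119 0.07 -0.1178;0.7 -0.596 -0.119 0.07 -0.1178;0.7 -0.596 -0.119 0.07 -0.1178;0.7 -0.596 -0.119 0.07 -0.1178;0.7 -0.596 -0.119 0.07 -0.1178"
}}

```text
clock: 34.3
eef_pos: [452.7, -252.8, 293.5]
tcp_rot: [3.14, 0.001, 1.901]
contact_force: [0.3, -0.3, 0.0]
opening: 0.851
```

Run:
```python
from h import *
rel(451.5,-254,196,1.90)
f=grab_frame("side"); crop(f,320,100,480,220,5,"pics/s31.png")
```

```text
t 34.3 pos [ 452.68 -252.81  293.53] rot [3.14 0.   1.9 ] F [ 0.29 -0.3   0.04] op 0.851
REL  -0.0007 -0.0015 0.0975 0.0004 rows 2.3
```

View pics/s31.png

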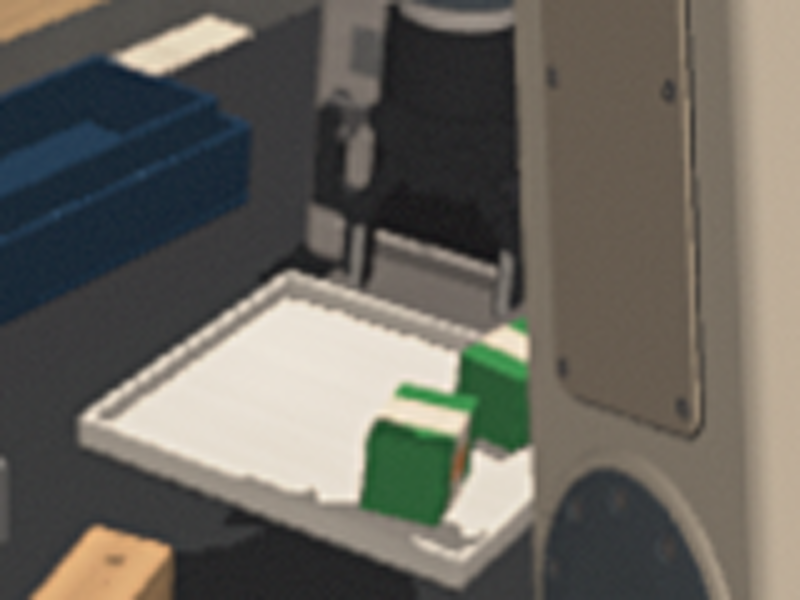

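>>> {"fn": "apply_moves", "kwargs": {
  "motion": "0.7 -0.0007 -0.0012 0.03 0;0.7 -0.0007 -0.0012 0.06 0;0.7 -0.0007 -0.0012 0.09 0;0.7 -0.0007 -0.0012 0.097 0;0.7 -0.0007 -0.0012 0.097 0;0.7 -0.0007 -0.0012 0.097 0;0.3 -0.0007 -0.0012 0.097 0;0.1 -0.0007 -0.0012 0.097 0;-0.1 -0.0007 -0.0012 0.097 0;-0.5 -0.0007 -0.0012 0.097 0;-0.5 -0.0007 -0.0012 0.097 0;-0.5 -0.0007 -0.0012 0.097 0;-0.5 -0.0007 -0.0012 0.097 0",
  "squeeze": 30
}}

```text
clock: 35.43
eef_pos: [451.7, -255.2, 197.3]
tcp_rot: [3.139, 0.002, 1.9]
contact_force: [-0.1, 1.0, 6.5]
opening: 0.537
```

Run:
```python
from h import *
rel(472,234,355,1.53)
```

```text
t 35.43 pos [ 451.74 -255.16  197.27] rot [3.14 0.   1.9 ] F [-0.11  0.96  6.51] op 0.537
REL  0.4564 0.1772 -0.1577 0.1177 rows 12.3
```

>>> {"fn": "apply_moves", "kwargs": {
  "motion": "-0.5 0 0 -0.03 0;-0.5 0 0 -0.07 0;-0.5 0 0 -0.11 0;-0.5 0 0 -0.158 0;-0.5 0.4564 0.1772 -0.158 0.1177;-0.5 0.4564 0.1772 -0.158 0.1177;-0.5 0.4564 0.1772 -0.158 0.1177;-0.5 0.4564 0.1772 -0.158 0.1177;-0.5 0.4564 0.1772 -0.158 0.1177;-0.5 0.4564 0.1772 -0.158 0.1177;-0.5 0.4564 0.1772 -0.158 0.1177;-0.5 0.4564 0.1772 -0.158 0.1177;-0.5 0.4564 0.1772 -0.158 0.1177;-0.5 0.4564 0.1772 -0.158 0.1177;-0.5 0.4564 0.1772 -0.158 0.1177;-0.5 0.4564 0.1772 -0.158 0.1177;-0.5 0.4564 0.1772 -0.158 0.1177;-0.5 0.4564 0.1772 -0.158 0.1177;-0.5 0.4564 0.1772 -0.158 0.1177;-0.5 0.4564 0.1772 -0.158 0.1177",
  "squeeze": 40
}}

```text
clock: 37.1
eef_pos: [470.9, 233.4, 353.8]
tcp_rot: [-3.142, 0.0, 1.53]
contact_force: [0.1, 0.4, -0.4]
opening: 0.53
```

Run:
```python
from h import *
rel(472,234,203,1.53)
f=grab_frame("side"); crop(f,130,100,330,290,4,"pics/s32.png")
```

```text
t 37.1 pos [470.91 233.35 353.77] rot [-3.14  0.    1.53] F [ 0.15  0.42 -0.37] op 0.53
REL  0.0007 0.0011 0.1508 -0.0001 rows 3.6
```

View pics/s32.png

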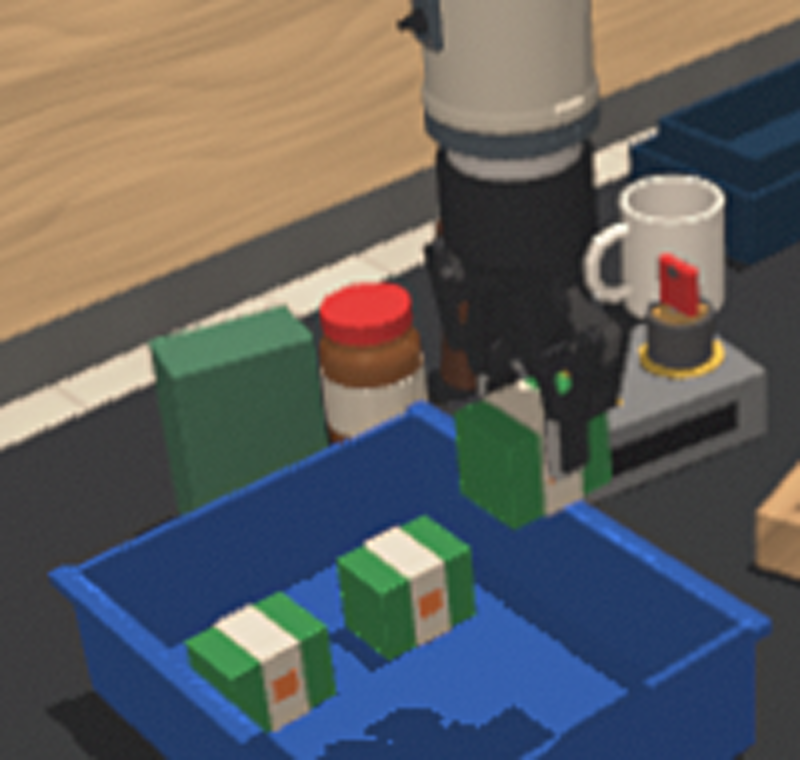

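>>> {"fn": "apply_moves", "kwargs": {
  "motion": "-0.5 0 0 0.04 0;-0.5 0 0 0.08 0;-0.5 0 0 0.12 0;-0.5 0 0 0.14 0;-0.5 0 0 0.15 0;-0.5 0 0 0.15 0;-0.5 0 0 0.15 0;0.2 0 0 0.15 0;0.4 0 0 0.15 0;0.4 0 0 0.15 0;0.4 0 0 0.11 0;0.4 0 0 0.07 0;0.4 0 0 0.03 0;0.4 0 0 -0.01 0;0.4 0 0 -0.01 0;0.4 0 0 -0.01 0"
}}

```text
clock: 38.48
eef_pos: [471.8, 234.7, 367.1]
tcp_rot: [3.135, -0.003, 1.53]
contact_force: [-1.3, 0.3, -1.4]
opening: 0.699
```

Run:
```python
from h import *
f=grab_frame("side"); crop(f,130,140,330,290,4,"pics/s33.png")
f=grab_frame("top"); crop(f,365,155,465,255,6,"pics/t33.png")
rel(453.5,-357,290,1.52)
```

```text
t 38.58 pos [470.72 234.18 363.61] rot [ 3.14 -0.    1.53] F [ 0.74  0.03 -0.47] op 0.695
REL  -0.5914 0.0068 0.0736 0.0033 rows 14.3
```

View pics/s33.png

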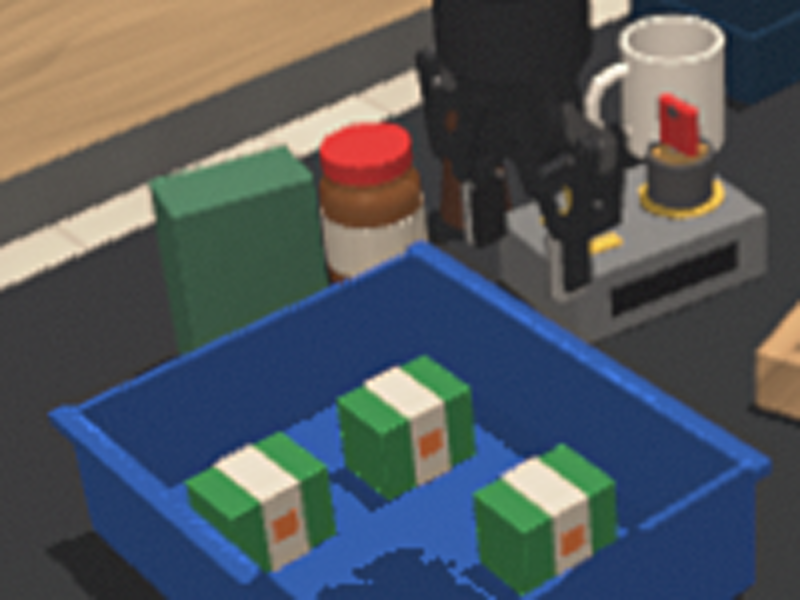

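View pics/t33.png

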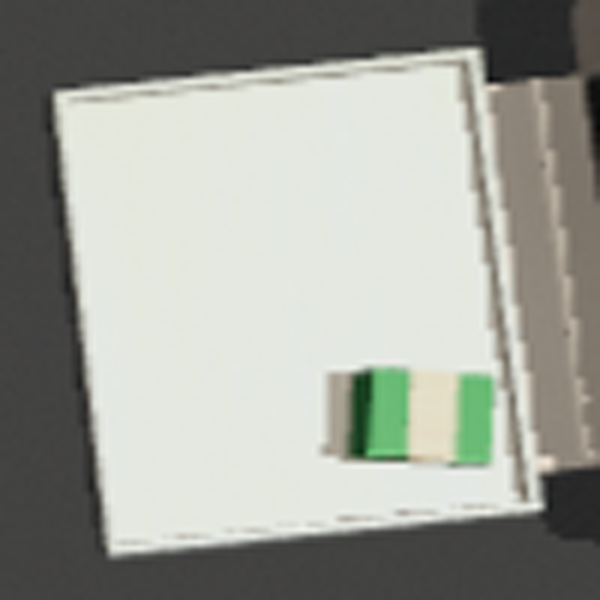

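>>> {"fn": "apply_moves", "kwargs": {
  "motion": "0.7 -0.5914 0.0075 0 0.0033;0.7 -0.5914 0.0075 0 0.0033;0.7 -0.5914 0.0075 0 0.0033;0.7 -0.5914 0.0075 0 0.0033;0.7 -0.5914 0.0075 0 0.0033;0.7 -0.5914 0.0075 0 0.0033;0.7 -0.5914 0.0075 0 0.0033;0.7 -0.5914 0.0075 0 0.0033;0.7 -0.5914 0.0075 0 0.0033;0.7 -0.5914 0.0075 0 0.0033;0.7 -0.5914 0.0075 0 0.0033;0.7 -0.5914 0.0075 0 0.0033;0.7 -0.5914 0.0075 0 0.0033;0.7 -0.5914 0.0075 0.07 0.0033;0.7 -0.5914 0.0075 0.07 0.0033;0.7 -0.5914 0.0075 0.07 0.0033;0.7 -0.5914 0.0075 0.07 0.0033;0.7 -0.5914 0.0075 0.07 0.0033;0.7 -0.5914 0.0075 0.07 0.0033;0.7 -0.5914 0.0075 0.07 0.0033"
}}

```text
clock: 40.25
eef_pos: [455.2, -356.1, 294.7]
tcp_rot: [3.14, 0.001, 1.521]
contact_force: [-0.2, -0.1, -0.2]
opening: 0.854
```

Run:
```python
from h import *
rel(454,-357,196,1.52)
f=grab_frame("side"); crop(f,320,100,480,220,5,"pics/s34.png")
```

```text
t 40.25 pos [ 455.16 -356.13  294.7 ] rot [3.14 0.   1.52] F [-0.24 -0.07 -0.18] op 0.854
REL  -0.0009 -0.0011 0.0987 0.0003 rows 2.4
```

View pics/s34.png

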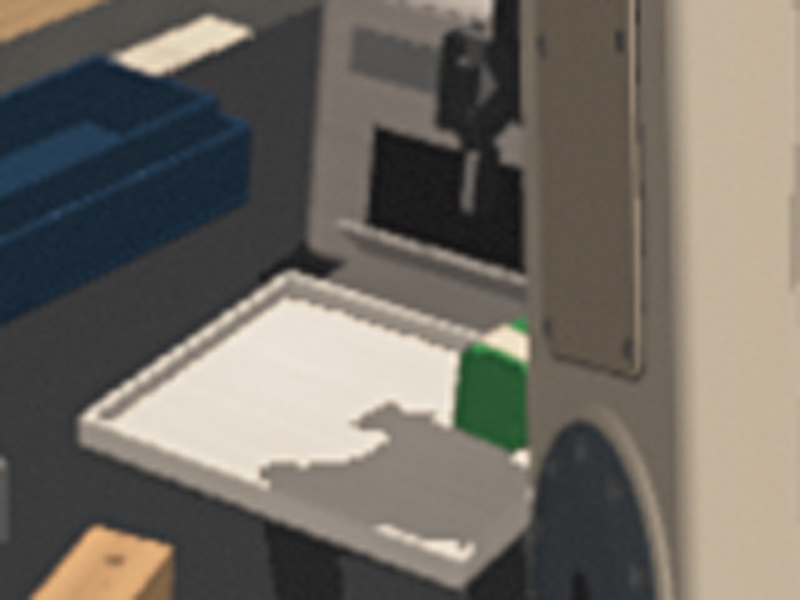

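>>> {"fn": "apply_moves", "kwargs": {
  "motion": "0.7 -0.0007 -0.0005 0.03 0;0.7 -0.0007 -0.0005 0.06 0;0.7 -0.0007 -0.0005 0.09 0;0.7 -0.0007 -0.0005 0.097 0;0.7 -0.0007 -0.0005 0.097 0;0.7 -0.0007 -0.0005 0.097 0;0.3 -0.0007 -0.0005 0.097 0;0.1 -0.0007 -0.0005 0.097 0;-0.1 -0.0007 -0.0005 0.097 0;-0.5 -0.0007 -0.0005 0.097 0;-0.5 -0.0007 -0.0005 0.097 0;-0.5 -0.0007 -0.0005 0.097 0;-0.5 -0.0007 -0.0005 0.097 0",
  "squeeze": 30
}}

```text
clock: 41.38
eef_pos: [454.9, -358.1, 198.4]
tcp_rot: [3.139, 0.002, 1.52]
contact_force: [-0.1, 1.8, 8.7]
opening: 0.54
```

Run:
```python
from h import *
rel(472,334,355,1.53)
```

```text
t 41.38 pos [ 454.85 -358.06  198.44] rot [3.14 0.   1.52] F [-0.12  1.81  8.7 ] op 0.54
REL  0.6920 -0.0182 -0.1566 -0.0033 rows 17.0
```

>>> {"fn": "apply_moves", "kwargs": {
  "motion": "-0.5 0 0 -0.03 0;-0.5 0 0 -0.07 0;-0.5 0 0 -0.11 0;-0.5 0.04 0 -0.157 0;-0.5 0.692 -0.0182 -0.157 -0.0033;-0.5 0.692 -0.0182 -0.157 -0.0033;-0.5 0.692 -0.0182 -0.157 -0.0033;-0.5 0.692 -0.0182 -0.157 -0.0033;-0.5 0.692 -0.0182 -0.157 -0.0033;-0.5 0.692 -0.0182 -0.157 -0.0033;-0.5 0.692 -0.0182 -0.157 -0.0033;-0.5 0.692 -0.0182 -0.157 -0.0033;-0.5 0.692 -0.0182 -0.157 -0.0033;-0.5 0.692 -0.0182 -0.157 -0.0033;-0.5 0.692 -0.0182 -0.157 -0.0033;-0.5 0.692 -0.0182 -0.157 -0.0033;-0.5 0.692 -0.0182 -0.157 -0.0033;-0.5 0.692 -0.0182 -0.157 -0.0033;-0.5 0.692 -0.0182 -0.157 -0.0033;-0.5 0.692 -0.0182 -0.157 -0.0033",
  "squeeze": 40
}}

```text
clock: 43.05
eef_pos: [470.7, 336.7, 354.5]
tcp_rot: [3.14, -0.001, 1.531]
contact_force: [1.8, -1.4, -0.5]
opening: 0.53
```

Run:
```python
from h import *
rel(472,334,203,1.53)
```

```text
t 43.05 pos [470.66 336.73 354.52] rot [ 3.14 -0.    1.53] F [ 1.84 -1.43 -0.46] op 0.53
REL  -0.0027 0.0015 0.1515 0.0002 rows 3.6
```

>>> {"fn": "apply_moves", "kwargs": {
  "motion": "-0.5 0 0 0 0;-0.5 0 0 0.04 0;-0.5 0 0 0.08 0;-0.5 0 0 0.12 0;-0.5 0 0 0.14 0;-0.5 0 0 0.149 0;-0.5 0 0 0.149 0;-0.5 0 0 0.149 0;0.2 0 0 0.149 0;0.4 0 0 0.149 0;0.4 0 0 0.149 0;0.4 0 0 0.11 0;0.4 0 0 0.07 0;0.4 0 0 0.03 0;0.4 0 0 -0.03 0;0.4 -0.05 0 -0.03 0;0.4 -0.1 0 -0.03 0;0.4 -0.2 0 -0.03 0;0.4 -0.3 0 -0.03 0;0.4 -0.3 0 -0.03 0"
}}

```text
clock: 44.72
eef_pos: [462.2, 127.3, 384.3]
tcp_rot: [3.139, -0.001, 1.531]
contact_force: [1.0, -0.7, 0.7]
opening: 0.698
```

>>> {"fn": "apply_moves", "kwargs": {
  "motion": "0.4 -0.12 0 0 0;0.4 -0.12 0 0 0;0.4 -0.12 0 0 0;0.4 -0.12 0 0 0;0.4 -0.12 0 0 0;0.4 -0.12 0 0 0;0.4 -0.12 0 0 0"
}}

```text
clock: 45.3
eef_pos: [458.0, 9.9, 383.5]
tcp_rot: [3.141, -0.0, 1.531]
contact_force: [0.6, 0.4, 0.7]
opening: 0.704
```

Run:
```python
from h import *
print(r.sense()["eef_pos"],r.sense()["clock"])
f=grab_frame("side"); cv2.imwrite("pics/s35.png",f["img"][:,:,::-1]); crop(f,240,140,340,215,7,"pics/s36.png")
f=grab_frame("top"); cv2.imwrite("pics/t35.png",f["img"][:,:,::-1])
for c in ("side","top"):
    for d in spotter.place_of("carton1",c): print(c,np.array(d["point"]),round(d["conf"],2))
```

```text
[458.04   9.88 383.47] 45.3
side [471.3 233.8   3.7] 0.86
side [594.4 337.4   2.3] 0.65
side [602.4 232.6   8.5] 0.59
side [472.3 335.5   4.4] 0.56
top [593.7 232.6   8.5] 0.85
top [474.  232.4   2.1] 0.79
top [479.  335.5   6. ] 0.62
top [595.7 339.1   7. ] 0.58
```

View pics/s35.png

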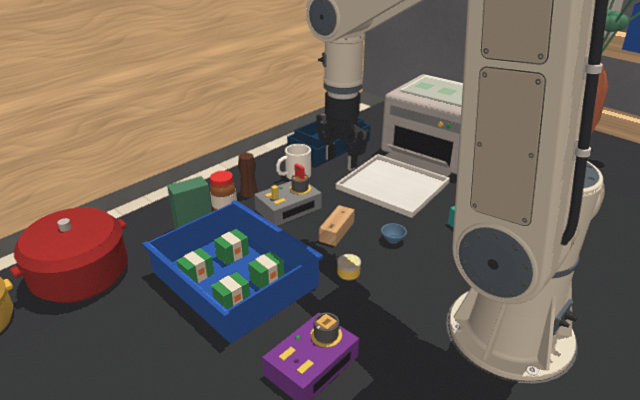

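View pics/s36.png

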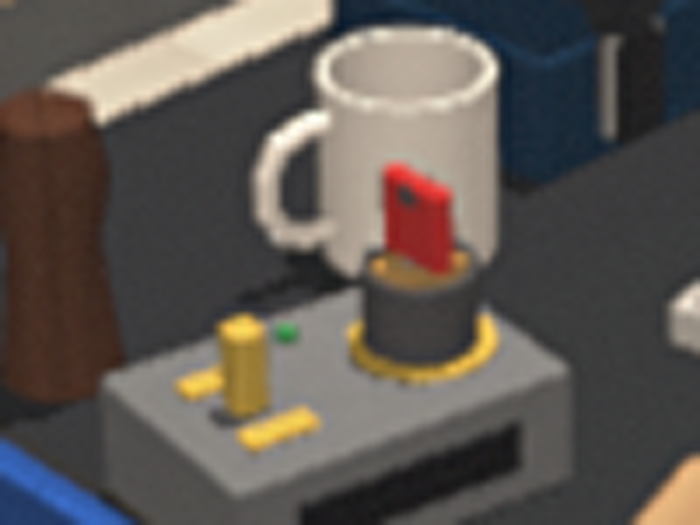

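View pics/t35.png

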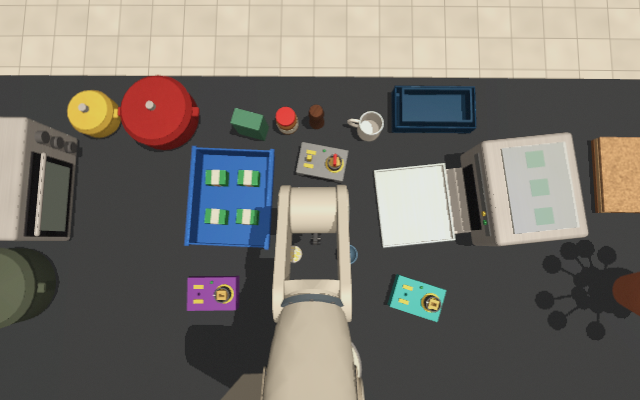

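Run:
```python
from h import *
f=grab_frame("side")
crop(f,260,155,320,205,12,"pics/s37.png",pin(654.6,37.7,18,-.17)+key(641,-41.5,60,-1.42)[:1]+key(641,-41.5,60,-1.42)[5::3])
```

```text
(no output)
```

View pics/s37.png

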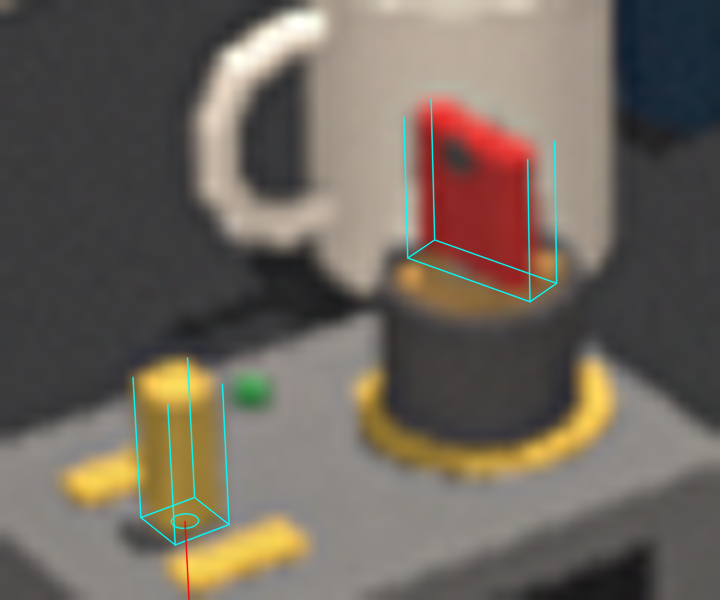

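Run:
```python
from h import *
f=grab_frame("top")
crop(f,322,150,348,176,22,"pics/t38.png",[(rect(644.5,-38.1,-1.42,14,14,86),(255,255,0)),(rect(644.5,-38.1,-1.22,14,14,86),(0,0,255))])
```

```text
(no output)
```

View pics/t38.png

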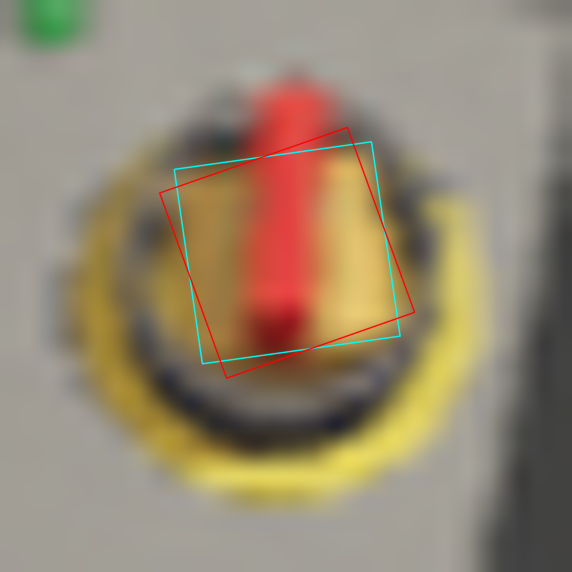

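The brass insert lines up with the -1.42 rad outline, so the switch is at its stop, and the key stands upright. I'm handing the job in.

Run:
```python
from rig import r
print(r.sign_off()); print(r.sense()["clock"])
```

```text
the job is handed in; nothing more can be done
None
the job is handed in; nothing more can be done
```

The packer is locked off and all four cartons are in the tote. I handed the job in at about 45 s of the 208 s allowed; no verdict was reported.

**What I did**
- **Key:** I pushed it home in the grey station's switch; the shoulder stopped at about 13 N. Turned clockwise, it met the stop, where the torque rose from about 0.06 to 0.6 Nm.
- **Pin:** I pressed it into its opening until the head stopped at about 19 N.
- **Cartons:** only after that did I move them from the tray to the tote, one at a time. None had shifted in the tray between picks.

**Last checks**
- Both cameras show an empty tray, four cartons standing apart inside the tote, and the gripper clear of everything.
- From above, the switch's brass insert lines up with the 1.25 rad position, and key and pin stand upright.
- Nothing in the pictures shows the other kitchen things moved; I did not measure them.

**Disagreements**
- The two cameras differ by about 3–4 mm. I used their average, or aligned directly in the side view.
- In the side view the lower edges of key and pin show about 1 mm above the "fully home" outline. I put that down to blur and camera error, and the depth limits leave 5–6 mm of room.

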